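# Close the mill's slotted clamps and zero the dial gauge

## Robot

A 7-joint arm with a two-finger parallel gripper is mounted at the origin on the work surface. World frame = base frame: x ahead of the robot, y to its left, z up, the work surface at z = 0. Lengths are in m, angles in degrees, forces in N, time in s.
With the tool pointing down it reaches from about 0.4 to 0.75 m from the base axis. Payload 19.5 kg.
Tool frame: the origin (TCP) lies at the very end of the fingers, on their centre line; the grasp point (between the pads) lies 19 mm behind it; z points along the fingers, y is the line along which they close (so a half turn about z gives the same grasp; the last joint's range is limited). The gripper opens to 85 mm and grips with 20 to 120 N. Pads are 22 mm wide; open, the fingers measure 114 mm over their backs; the gripper's body (76 mm by 85 mm) begins 54 mm behind the grasp point. The pads swing forward as they close: fully open they stand 13 mm farther back than shut.
Start: joints at [-66.331, 40.479, -1.581, 85.061, 1.261, 54.483, -4.326], TCP at [0.253, 0.517, 0.231] pointing down, gripper open.
Joint ranges: [-155.06, 155.06], [-18.47, 123.98], [-90, 86.84], [0, 140.48], [-83.41, 263.41], [0, 116], [-161.91, 161.91]. Speed limits (degrees/s): [108.29, 108.29, 147.25, 147.25, 172.46, 172.46, 172.46].

## Interface

Orientations are given as [roll, pitch, yaw] about the fixed x, y, z axes, in that order (R = Rz(yaw) Ry(pitch) Rx(roll)).
In Python, from workcell import env, optics gives the robot as it stands.
- The arm moves only by the shell command python3 -m handwheel 'ROWS'. ROWS is JSON, a list of rows, each a list of 7 numbers: the turn, a rotation vector about the tool's x, y, z in rad, then the shift along the tool's x, y, z in m, then the opening, from 0 (shut) to 1 (fully open). A call has 1 to 8 rows; each row shifts and turns the commanded pose from where the row before left it, along the tool's axes as they then stand; what a row does not reach is not made up. A row lasts 1/8 s, in which the tool goes at most 62.5 mm and 10.7 degrees, less where a joint would pass 70% of its speed; a pose out of reach is approached as far as the arm can. A call with a gripper value outside its range is refused whole. The fingers move at their own pace and stop on an object; the grip force is fixed at half the most. Time passes only in rows, so rows that do not move let the fingers close. It gives the time, the measured TCP pose, the force, the opening and the grip force at its end, in the units of the state.
- env.get_state(): the state, without advancing time (a new reading comes with each control period).
- optics.capture(name): name is "side" or "top"; returns a dict with "pixels" (420x560x3 uint8, blue, green, red), "camera_matrix" (3x3 intrinsics, pixels), "rvec" (rotation vector, rad) and "tvec" (3), from world to camera coordinates, as OpenCV has them. Camera axes: x right, y down, z forward; pixel columns grow to the right and rows downward; lengths in m; the calibration is good to about 2 mm. A picture is of the moment at which its call begins. There is no depth.
- env.hand_in(): hands the job in; it is judged then, once.
The state is a dict: "t": time; "q": joint angles; "qvel": joint speeds; "tau": joint torques, N m; "position": TCP position; "ee_rot": TCP orientation; "contact_force": force on the tool from outside, world axes, zero at the start; "moment": the same for the moment, N m; "grip_width": opening from 0.0 (shut) to 1.0 (fully open); "gripper_force": force on a finger pad.
Only numpy, scipy, OpenCV 4.12 (cv2) and the standard library are available. Lean on these libraries where they do the work, as an engineer would, in place of code of your own. Each camera call takes 0.05 s, during which the arm holds its last target. There are 200 camera calls.

## Task

Pull the flat screwdriver out of the wooden tool block, feel its blade into the slotted cam of every clamp on the milling bed and turn each one clockwise to its stop, touching the clamps only with the screwdriver, without forcing them or shifting them along the bed. Then stand the screwdriver back upright in its hole in the tool block, and last of all turn the dial gauge's bezel until its zero mark lies at the tip of the pointer. Leave the other tools in the block.

Things in the scene. Friction and masses are not known exactly. Their poses are not given: they have to be found in the camera images.
- driver: flat screwdriver, blade down in the tool block, the tallest tool there, 160 g. Origin: centre of the underside of its collar (36 mm across, 6 mm high), z up the tool. Wooden handle 28 x 28 mm square (flats across x and y), 6 to 86 mm up; grip it 60 mm up to leave room for the gripper's body. Shank 9 mm; flat blade 16 mm wide along x, 2 mm thick along y, 14 mm long, edge 86 mm below the origin
- driver_tip (a point): middle of the blade's edge, 86 mm below the driver's origin on its axis
- rack: wooden tool block, fixed, 210 (x) x 70 (y) x 100 mm high; origin at the centre of its underside. Three 24 mm holes in a row along x, at -70, 0 and 70 mm, go through its 18 mm thick top board; it is hollow below. The driver, an awl and a nut driver hang in them by their collars, in any order
- awl: awl with a light wooden ball handle, 67 mm high above the block, in another hole; leave it there. Origin at the underside of its collar
- nutdriver: nut driver with a short round grey handle 26 mm across, 67 mm high above the block, in another hole; leave it there. Origin at the underside of its collar
- gauge: dial gauge, face up on a weighted foot 84 mm across, 59 mm high, 0.9 kg, loose on the bench (gripping it may drag it a little: no harm). Origin: centre of its underside. Its bezel is a metal ring 58 mm across, from 45 to 59 mm up, pinched by its flanks from above; below it the body is slimmer down to 22 mm up
- dial_centre (a point): centre of the dial, at the level of the bezel's top, 59 mm above the gauge's underside
- bezel_ring (a joint): angle of the bezel, which carries the scale with its zero mark; grows clockwise seen from above; stops at -3.1 and 3.1 rad, starts at 0.8 to 2.2 and reaches zero between -0.4 and 0.4. Light friction (0.03 N m); stays where it is left
- zero_mark (a point): the zero mark of the scale, 23 mm from the dial's centre; turns with the bezel. Seen as a broad black bar on the scale, repeated on the bezel's rim
- pointer_tip (a point): tip of the dial's long black pointer, 23 mm from the dial's centre; the pointer is still, only the bezel is turned
- clamp1: edge clamp, one of two to four (the rest absent): grey steel block 54 (x) x 60 (y) x 30 mm, 1 kg, keyed into a slot of the milling bed (200 x 340 x 20 mm) so that it cannot twist; origin at the centre of its underside, 20 mm above the bench; its jaw points to its own -y, at the aluminium plate on the bed. A round slotted cam 31 mm across lies flush in its top
- head1 (a joint): angle of the cam of clamp1; grows clockwise seen from above; starts at 0.0 to 0.5 rad (open), fully closed half a turn on at its stop at 3.14. At 0 and at 3.14 the slot lies along the clamp's x; the black dot beside the slot comes round from the side away from the jaw to the white dot on the block, on the jaw's side
- slot1 (a point): centre of the cam's top face on clamp1, 50 mm above the bench, turning with it; x lies along the slot. The slot runs right across the cam, 6 mm wide, 7 mm deep. It takes about 0.06 N m to turn and stays where it is left
- clamp2: edge clamp, one of two to four (the rest absent): grey steel block 54 (x) x 60 (y) x 30 mm, 1 kg, keyed into a slot of the milling bed (200 x 340 x 20 mm) so that it cannot twist; origin at the centre of its underside, 20 mm above the bench; its jaw points to its own -y, at the aluminium plate on the bed. A round slotted cam 31 mm across lies flush in its top
- head2 (a joint): angle of the cam of clamp2; grows clockwise seen from above; starts at 0.0 to 0.5 rad (open), fully closed half a turn on at its stop at 3.14. At 0 and at 3.14 the slot lies along the clamp's x; the black dot beside the slot comes round from the side away from the jaw to the white dot on the block, on the jaw's side
- slot2 (a point): centre of the cam's top face on clamp2, 50 mm above the bench, turning with it; x lies along the slot. The slot runs right across the cam, 6 mm wide, 7 mm deep. It takes about 0.06 N m to turn and stays where it is left
- clamp3: edge clamp, one of two to four (the rest absent): grey steel block 54 (x) x 60 (y) x 30 mm, 1 kg, keyed into a slot of the milling bed (200 x 340 x 20 mm) so that it cannot twist; origin at the centre of its underside, 20 mm above the bench; its jaw points to its own -y, at the aluminium plate on the bed. A round slotted cam 31 mm across lies flush in its top
- head3 (a joint): angle of the cam of clamp3; grows clockwise seen from above; starts at 0.0 to 0.5 rad (open), fully closed half a turn on at its stop at 3.14. At 0 and at 3.14 the slot lies along the clamp's x; the black dot beside the slot comes round from the side away from the jaw to the white dot on the block, on the jaw's side
- slot3 (a point): centre of the cam's top face on clamp3, 50 mm above the bench, turning with it; x lies along the slot. The slot runs right across the cam, 6 mm wide, 7 mm deep. It takes about 0.06 N m to turn and stays where it is left
- clamp4: edge clamp, one of two to four (the rest absent): grey steel block 54 (x) x 60 (y) x 30 mm, 1 kg, keyed into a slot of the milling bed (200 x 340 x 20 mm) so that it cannot twist; origin at the centre of its underside, 20 mm above the bench; its jaw points to its own -y, at the aluminium plate on the bed. A round slotted cam 31 mm across lies flush in its top
- head4 (a joint): angle of the cam of clamp4; grows clockwise seen from above; starts at 0.0 to 0.5 rad (open), fully closed half a turn on at its stop at 3.14. At 0 and at 3.14 the slot lies along the clamp's x; the black dot beside the slot comes round from the side away from the jaw to the white dot on the block, on the jaw's side
- slot4 (a point): centre of the cam's top face on clamp4, 50 mm above the bench, turning with it; x lies along the slot. The slot runs right across the cam, 6 mm wide, 7 mm deep. It takes about 0.06 N m to turn and stays where it is left
Things that resemble listed ones, but are neither listed nor needed, are in the scene too. What is shaped like the clamp3 but pink is not meant. Leave any purple look-alike of the clamp4 alone.

How it is judged:
By the outcome, as a careful person would: the job done as asked, in the order asked, and still so for the second after the job is handed in, with the robot touching nothing.
Of clamp1, clamp2, clamp3, clamp4 only 2 to 4 are there at a start; the rules pass over those that are not, and their reading is None.
At some moment in a run one of gauge may be knocked a few centimetres aside while the robot is not near it.
It also fails if it takes over 210 s, if anything falls off the work surface, if the arm or the gripper's body presses on something with over 40 N, if the wrist force passes 120 N, or if a joint passes its speed limit or range.

## Working session

There is one attempt and no reset: what is moved stays moved. The work goes in short steps, Python scripts to look and compute and a shell command to move; the robot and the scene stay as the last step left them, time stands still between calls to the robot, and variables do not carry over. Pictures are saved under pics/ and viewed, at most 14 in all, crops included, and the job is handed in when it is done.

```bash
ls; mkdir -p pics
python3 - <<'E'
from workcell import env, optics
import cv2,numpy as np
for n in("top","side"):
    c=optics.capture(n); cv2.imwrite(f"pics/{n}0.png",c["pixels"])
    R=cv2.Rodrigues(np.array(c["rvec"]))[0]; print(n,np.round(-R.T@np.array(c["tvec"]).ravel(),3),np.round(R,2).tolist(),np.array(c["camera_matrix"]).tolist())
s=env.get_state();print({k:np.round(v,3).tolist() for k,v in s.items()})
E
```

```text
pics
top [ 0.413 -0.014  0.972] [[-0.03, -1.0, -0.0], [-1.0, 0.03, -0.09], [0.09, 0.0, -1.0]] [[391.91577169046957, 0.0, 281.49586304796605], [0.0, 391.91577169046957, 202.63230069154312], [0.0, 0.0, 1.0]]
side [ 0.435 -0.676  0.521] [[1.0, -0.05, 0.02], [-0.01, -0.52, -0.85], [0.05, 0.85, -0.52]] [[382.82535621929225, 0.0, 284.1799477801316], [0.0, 382.82535621929225, 206.72061698287703], [0.0, 0.0, 1.0]]
{'t': 0.1, 'q': [-66.333, 40.51, -1.584, 85.082, 1.261, 54.481, -4.328], 'qvel': [-0.056, -0.028, -0.003, -0.111, 0.053, 0.105, 0.015], 'tau': [0.003, -88.426, 1.237, -23.645, 0.017, 0.005, -0.0], 'position': [0.252, 0.516, 0.231], 'ee_rot': [-179.945, 0.001, 153.942], 'contact_force': [0.991, 0.65, -0.706], 'moment': [-0.015, 0.024, -0.05], 'gripper_force': 0.0, 'grip_width': 0.996}
```

View pics/top0.png

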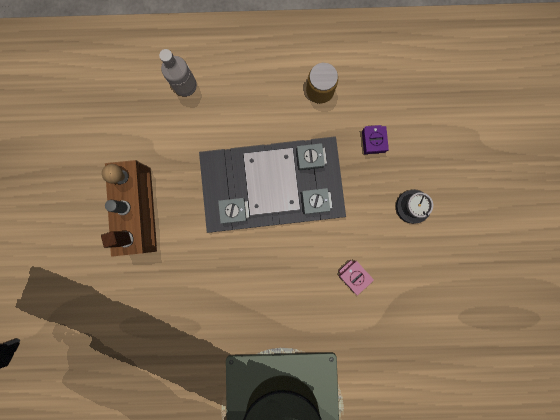

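View pics/side0.png

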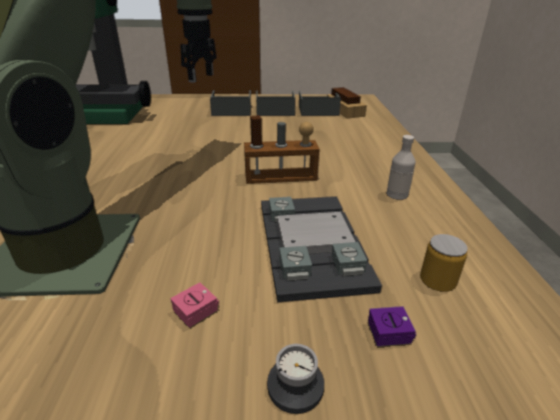

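Top view: three grey clamps sit on the bed at (232,210), (311,156) and (316,201). The pink look-alike is at (356,277), the purple one at (375,139) and the gauge at (415,205). In the rack the tall dark handle at (118,240) is the driver; the grey nut driver is at (118,207) and the ball-handled awl at (115,174).

```bash
cat > h.py <<'E'
from workcell import env, optics
import cv2,numpy as np
def cap(n):
    c=optics.capture(n); c["R"]=cv2.Rodrigues(np.array(c["rvec"]))[0]; c["t"]=np.array(c["tvec"]).ravel(); c["K"]=np.array(c["camera_matrix"]); return c
def ray(c,u,v):
    d=c["R"].T@np.linalg.solve(c["K"],[u,v,1.]); return -c["R"].T@c["t"],d
def plane(c,u,v,z):
    o,d=ray(c,u,v); return o+d*(z-o[2])/d[2]
def proj(c,p):
    q=c["K"]@(c["R"]@np.array(p)+c["t"]); return q[:2]/q[2]
def crop(c,u,v,w,h,s,name):
    im=c["pixels"][int(v-h/2):int(v+h/2),int(u-w/2):int(u+w/2)]
    cv2.imwrite("pics/"+name,cv2.resize(im,None,fx=s,fy=s,interpolation=cv2.INTER_CUBIC))
def st():
    s=env.get_state(); print({k:np.round(s[k],4).tolist() for k in("t","position","ee_rot","contact_force","moment","grip_width","gripper_force","q")})
    return s
E
python3 - <<'E'
from h import *
c=cap("top")
a=lambda u,v,w,h,s:cv2.resize(c["pixels"][v:v+h,u:u+w],None,fx=s,fy=s,interpolation=cv2.INTER_CUBIC)
out=np.zeros((600,800,3),np.uint8)
for (u,v,x,y) in [(212,190,0,0),(291,136,270,0),(296,181,540,0)]: out[y:y+260,x:x+260]=a(u,v,40,40,6.5)
out[270:590,0:320]=a(382,172,64,64,5)
out[270:590,330:650]=a(90,155,80,107,3)[:320,:320] if 0 else cv2.resize(a(80,150,107,107,3),(320,320))
cv2.imwrite("pics/crops1.png",out)
for n,(u,v) in dict(A=(232,210),B=(311,156),C=(316,201)).items(): print(n,plane(c,u,v,.05))
print("bed",[plane(c,u,v,.02).round(3).tolist() for u,v in((200,151),(336,138),(345,217),(207,232))])
print("gauge",plane(c,419,205,.059)); print("rack",[plane(c,u,v,.1).round(3).tolist() for u,v in((106,163),(137,161),(142,253),(110,256))])
print("handle",plane(c,110,240,.186))
E
```

```text
A [0.47751515 0.10495418 0.05      ]
B [ 0.60141729 -0.08549318  0.05      ]
C [ 0.49343807 -0.0937174   0.05      ]
bed [[0.628, 0.185, 0.02], [0.651, -0.151, 0.02], [0.455, -0.165, 0.02], [0.428, 0.17, 0.02]]
gauge [ 0.47676934 -0.3327016   0.059     ]
rack [[0.588, 0.381, 0.1], [0.591, 0.311, 0.1], [0.384, 0.299, 0.1], [0.379, 0.37, 0.1]]
handle [0.41444817 0.33238491 0.186     ]
```

View pics/crops1.png

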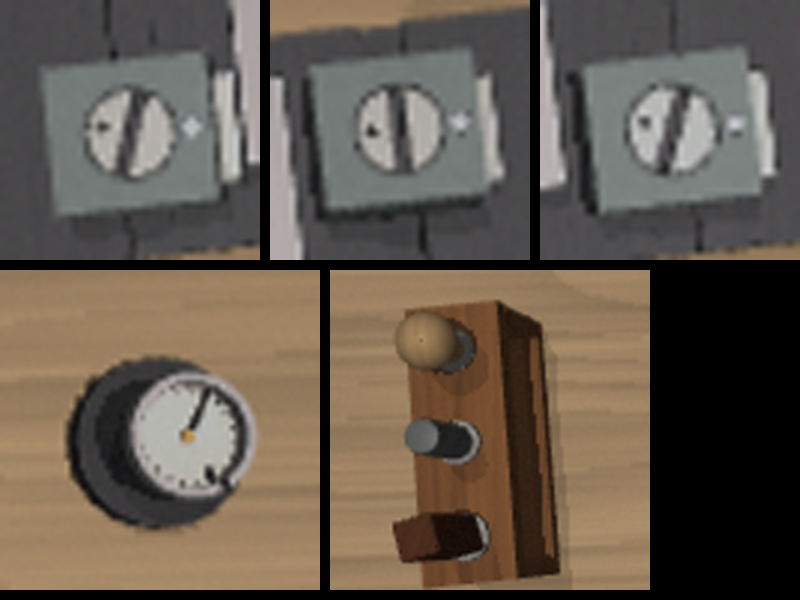

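Run:
```python
from h import *
c=cap("top"); g=cv2.cvtColor(c["pixels"],cv2.COLOR_BGR2GRAY)
# metric rectified patches (0.25 mm/px) at given height, world-aligned: up=+x, right=-y
def rect(x,y,z,half=.03,n=240):
    k=2*half/n; w=[(x+half,y+half),(x+half,y-half),(x-half,y-half),(x-half,y+half)]
    M=cv2.getPerspectiveTransform(np.float32([proj(c,(a,b,z)) for a,b in w]),np.float32([(0,0),(n,0),(n,n),(0,n)]))
    return cv2.warpPerspective(c["pixels"],M,(n,n),flags=cv2.INTER_CUBIC),k,M
for nme,(x,y) in dict(A=(.4775,.105),B=(.6014,-.0855),C=(.4934,-.0937)).items():
    p,k,_=rect(x,y,.05); gr=cv2.cvtColor(p,cv2.COLOR_BGR2GRAY)
    hsv=cv2.cvtColor(p,cv2.COLOR_BGR2HSV)
    # cam = light, warm pixels; block = greenish
    m=((gr>150)).astype(np.uint8)*255
    yy,xx=np.mgrid[:240,:240]; m[(xx-120)**2+(yy-120)**2>72**2]=0
    m=cv2.morphologyEx(m,cv2.MORPH_OPEN,np.ones((9,9)))
    # drop the white dot: keep the two big halves
    n,l,s,_=cv2.connectedComponentsWithStats(m); keep=[i for i in range(1,n) if s[i,4]>1200]; m=np.isin(l,keep).astype(np.uint8)
    pts=np.argwhere(m)[:,::-1].astype(np.float32); (cx,cy),(w,h),_=cv2.fitEllipse(cv2.convexHull(pts.astype(np.int32)))
    d=((gr<115)&((xx-cx)**2+(yy-cy)**2<50**2)).astype(np.uint8); n,l,s,_=cv2.connectedComponentsWithStats(d)
    i=1+np.argmax(s[1:,4]); q=np.argwhere(l==i)[:,::-1].astype(np.float32); vx,vy,x0,y0=cv2.fitLine(q,cv2.DIST_L2,0,.01,.01).ravel()
    X=x+(120-cy)*k; Y=y+(120-cx)*k; yaw=np.degrees(np.arctan2(-vx,-vy)); yaw=(yaw+90)%180-90
    print(nme,len(keep),"centre",round(X,4),round(Y,4),"diam mm",round(w*k*1e3,1),round(h*k*1e3,1),"slot yaw",round(yaw,1),"line mid",round(x+(120-y0)*k,4),round(y+(120-x0)*k,4))
# driver handle top
p,k,_=rect(.414,.332,.186,.04,240); hsv=cv2.cvtColor(p,cv2.COLOR_BGR2GRAY)
s=cap("side")
out=np.zeros((600,800,3),np.uint8); out[:400,:400]=cv2.resize(p,(400,400))
out[:600,400:]=cv2.resize(s["pixels"][105:195,235:295],(400,600),interpolation=cv2.INTER_CUBIC)
cv2.imwrite("pics/crops2.png",out)
```

```text
A 2 centre 0.4773 0.1057 diam mm 29.3 29.8 slot yaw -14.0 line mid 0.4773 0.106
B 2 centre 0.6029 -0.0842 diam mm 29.0 29.2 slot yaw 4.3 line mid 0.603 -0.0843
C 2 centre 0.4946 -0.0935 diam mm 29.7 30.3 slot yaw -16.9 line mid 0.4945 -0.0937
```

View pics/crops2.png

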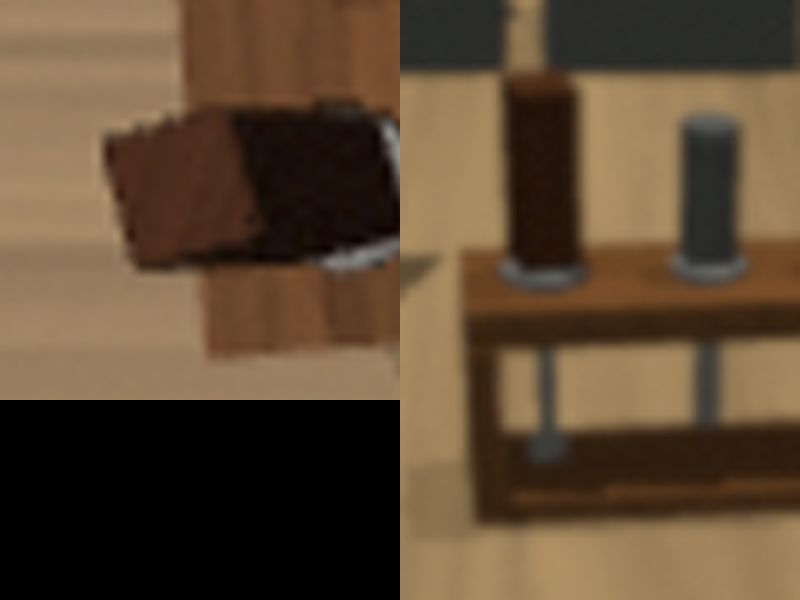

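Blade seen edge-wide to the side camera (crop (548,448)), so blade is along the handle's x. The handle's top face has yaw ≈12° and its centre is at (0.417, 0.335).

```bash
cat >> h.py <<'E'
def go(x,y,z,yaw):
    """tool-z turn (rad) then shift in the tool axes after that turn"""
    s=env.get_state(); p=np.array(s["position"]); r=s["ee_rot"]
    d=(yaw-r[2]+180)%360-180; a=np.radians(yaw); v=np.array([x,y,z])-p
    print("turn z",round(-np.radians(d),4),"shift",np.round([v[0]*np.cos(a)+v[1]*np.sin(a),v[0]*np.sin(a)-v[1]*np.cos(a),-v[2]],4).tolist(),"rot err",np.round(r,2).tolist())
E
python3 -c "
from h import *
go(.417,.3355,.231,192)"
python3 -m handwheel '[[0,0,-0.166,0,0,0,1],[0,0,-0.166,0,0,0,1],[0,0,-0.166,0,0,0,1],[0,0,-0.166,0,0,0,1]]'
python3 -c "
from h import *
go(.417,.3355,.231,192)"
```

```text
turn z -0.6642 shift [-0.1233, -0.2112, 0.0001] rot err [-179.97, 0.0, 153.95]
t: 0.75
position: [0.2526, 0.5165, 0.2312]
ee_rot: [-180.0, -0.0, -167.7]
contact_force: [-0.7, 0.1, -0.1]
grip_width: 0.996
gripper_force: 0.0
turn z 0.0052 shift [-0.1232, -0.2112, 0.0002] rot err [-179.99, -0.01, -167.7]
```

```bash
python3 -m handwheel '[[0,0,0,-0.0308,-0.0528,0,1],[0,0,0,-0.0308,-0.0528,0,1],[0,0,0,-0.0308,-0.0528,0,1],[0,0,0,-0.0308,-0.0528,0,1],[0,0,0,0,0,0,1],[0,0,0,0,0,0,1]]'
python3 - <<'E'
from h import *
go(.417,.3355,.141,192); st()
for n in("top","side"):
    c=cap(n); crop(c,*(proj(c,(.417,.336,.18))+[0,10]),120,120,4,n+"_pre.png")
a,b=[cv2.imread(f"pics/{n}_pre.png") for n in("top","side")]; cv2.imwrite("pics/pre.png",cv2.resize(np.hstack([a,b]),(800,400)))
E
```

```text
t: 1.5
position: [0.4166, 0.3359, 0.2313]
ee_rot: [180.0, -0.0, -168.0]
contact_force: [-0.0, 0.4, -0.5]
grip_width: 0.995
gripper_force: 0.0
turn z -0.0002 shift [-0.0003, -0.0005, 0.0903] rot err [179.98, -0.02, -168.01]
{'t': 1.5, 'position': [0.4166, 0.3359, 0.2313], 'ee_rot': [179.9788, -0.0204, -168.0102], 'contact_force': [-0.0073, 0.3599, -0.4762], 'moment': [-0.0013, 0.0368, 0.0108], 'grip_width': 0.9947, 'gripper_force': 0.0, 'q': [-34.0811, 37.4485, -15.1827, 93.2036, 11.7985, 50.9308, 48.25]}
```

View pics/pre.png

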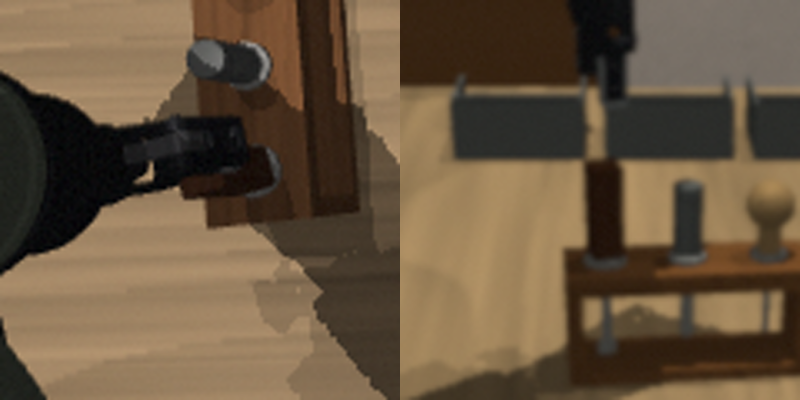

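The fingers straddle the driver's handle (top crop (215,150), side (605,90)), clear of the nut driver. Descend and grip.

```bash
python3 -m handwheel '[[0,0,0,0,0,0.045,1],[0,0,0,0,0,0.045,1],[0,0,0,0,0,0,1],[0,0,0,0,0,0,0],[0,0,0,0,0,0,0],[0,0,0,0,0,0,0],[0,0,0,0,0,0,0],[0,0,0,0,0,0,0]]'; python3 -c "
from h import *
st()"
```

```text
t: 2.6
position: [0.4172, 0.3357, 0.1422]
ee_rot: [180.0, 0.1, -168.0]
contact_force: [-0.3, -0.1, 10.9]
grip_width: 0.32
gripper_force: 58.3
{'t': 2.6, 'position': [0.4172, 0.3357, 0.1422], 'ee_rot': [179.9727, 0.0657, -168.0201], 'contact_force': [-0.3216, -0.0988, 10.8687], 'moment': [-0.354, 0.262, 0.0542], 'grip_width': 0.3199, 'gripper_force': 58.2518, 'q': [-35.3615, 44.5453, -12.8706, 99.4823, 14.8698, 37.569, 45.4958]}
```

```bash
python3 -m handwheel '[[0,0,0,0,0,-0.02,0],[0,0,0,0,0,-0.04,0],[0,0,0,0,0,-0.04,0],[0,0,0,0,0,-0.02,0],[0,0,0,0,0,0,0],[0,0,0,0,0,0,0]]'
python3 - <<'E'
from h import *
s=st(); p=np.array(s["position"])
z=p[2]-.128
for n in("top","side"):
    c=cap(n); u,v=proj(c,(p[0],p[1],z)); print(n,u,v)
    im=c["pixels"].copy(); 
    crop(c,u,v-20,80,100,5,n+"_t.png")
go(.4773,.1057,p[2],180-14)
go(.4945,-.0936,p[2],180-16.9)
E
```

```text
t: 3.35
position: [0.4167, 0.3353, 0.2605]
ee_rot: [-180.0, -0.1, -168.0]
contact_force: [0.3, 0.5, -1.2]
grip_width: 0.319
gripper_force: 59.2
{'t': 3.35, 'position': [0.4167, 0.3353, 0.2605], 'ee_rot': [-179.9648, -0.0546, -168.013], 'contact_force': [0.2837, 0.4847, -1.1953], 'moment': [-0.0343, -0.015, 0.0286], 'grip_width': 0.3194, 'gripper_force': 59.1681, 'q': [-33.687, 35.4999, -15.8134, 90.4988, 11.0534, 55.6071, 49.0086]}
top 119.6839473514613 238.71522266691346
side 255.42977695539537 134.86729478992197
turn z 0.4536 shift [-0.1143, -0.2081, -0.0001] rot err [-179.96, -0.08, -168.01]
turn z 0.5042 shift [-0.1991, -0.3878, -0.0001] rot err [-179.96, -0.08, -168.01]
```

View pics/side_t.png

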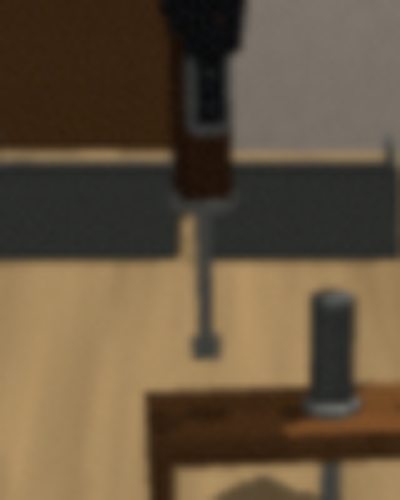

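The blade hangs straight, with its tip at side pixel (256,136) against a predicted (255,135), so the tip is at TCP − 128 mm. Go to clamp A.

```bash
python3 -m handwheel '[[0,0,0.1512,0,0,0,0],[0,0,0.1512,0,0,0,0],[0,0,0.1512,0,0,0,0],[0,0,0,-0.0229,-0.0416,0,0],[0,0,0,-0.0229,-0.0416,0,0],[0,0,0,-0.0229,-0.0416,0,0],[0,0,0,-0.0229,-0.0416,0,0],[0,0,0,-0.0227,-0.0417,0,0]]'
python3 -m handwheel '[[0,0,0,0,0,0.035,0],[0,0,0,0,0,0.035,0],[0,0,0,0,0,0,0],[0,0,0,0,0,0,0]]'
python3 - <<'E'
from h import *
s=st(); p=np.array(s["position"]); go(.4773,.1057,p[2],166)
for n in("top","side"):
    c=cap(n); crop(c,*proj(c,(.4773,.1057,.055)),60,60,6.6,n+"_a.png"); print(n,proj(c,(.4773,.1057,.05)),proj(c,(p[0],p[1],p[2]-.128)))
a,b=[cv2.imread(f"pics/{n}_a.png") for n in("top","side")]; cv2.imwrite("pics/a.png",np.hstack([a,b]))
E
```

```text
t: 4.45
position: [0.4776, 0.1044, 0.2608]
ee_rot: [-180.0, -0.0, 166.0]
contact_force: [0.1, 0.1, -0.3]
grip_width: 0.323
gripper_force: 59.3
t: 4.95
position: [0.4778, 0.1062, 0.1922]
ee_rot: [180.0, 0.0, 166.0]
contact_force: [-0.4, 0.5, -2.2]
grip_width: 0.326
gripper_force: 59.3
{'t': 4.95, 'position': [0.4778, 0.1062, 0.1922], 'ee_rot': [179.9843, 0.0331, 166.0074], 'contact_force': [-0.396, 0.4564, -2.2233], 'moment': [0.0402, 0.015, 0.0179], 'grip_width': 0.3258, 'gripper_force': 59.3238, 'q': [-11.3341, 36.717, -8.6231, 105.5244, 8.318, 38.3281, 51.2027]}
turn z 0.0001 shift [0.0004, -0.0006, -0.0] rot err [179.98, 0.03, 166.01]
top [231.6853972  210.09954678] [230.67982565 209.48542196]
side [280.76080258 202.65921256] [281.03024663 197.42659443]
```

View pics/a.png

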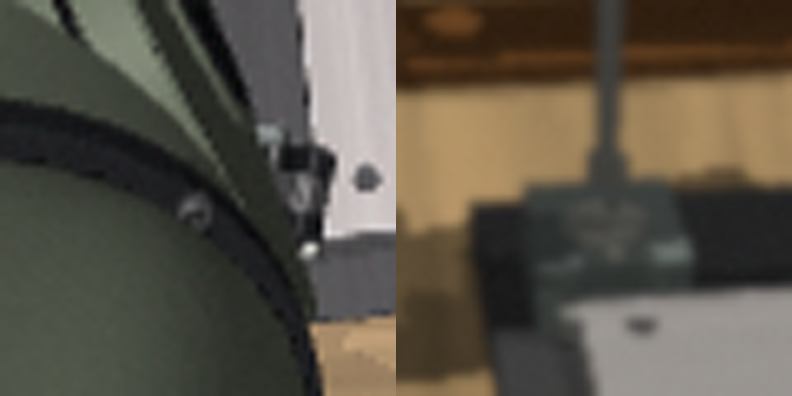

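The shank stands centred over cam A in the side view (crop (607,180)). Feel down.

```bash
python3 -m handwheel '[[0,0,0,0,-0.0006,0.01,0],[0,0,0,0,0,0.003,0],[0,0,0,0,0,0,0]]'; python3 -m handwheel '[[0,0,0,0,0,0.002,0],[0,0,0,0,0,0.002,0],[0,0,0,0,0,0,0]]'
```

```text
t: 5.42
position: [0.4773, 0.1054, 0.1781]
ee_rot: [-180.0, -0.0, 166.0]
contact_force: [-0.1, 0.4, -0.7]
grip_width: 0.319
gripper_force: 59.3
t: 5.8
position: [0.4773, 0.1054, 0.1742]
ee_rot: [-180.0, -0.0, 166.0]
contact_force: [-0.3, -0.3, -0.9]
grip_width: 0.321
gripper_force: 59.3
```

```bash
python3 -m handwheel '[[0,0,0,0,0,0.0015,0],[0,0,0,0,0,0.0,0],[0,0,0,0,0,0,0]]'; python3 -c "
from h import *
st()"
```

```text
t: 6.18
position: [0.4773, 0.1054, 0.1728]
ee_rot: [-180.0, -0.0, 166.0]
contact_force: [-0.7, -0.3, -1.1]
grip_width: 0.321
gripper_force: 59.3
{'t': 6.175, 'position': [0.4773, 0.1054, 0.1728], 'ee_rot': [-179.9947, -0.002, 165.9964], 'contact_force': [-0.697, -0.3081, -1.091], 'moment': [0.01, -0.0154, -0.0064], 'grip_width': 0.3212, 'gripper_force': 59.324, 'q': [-11.5415, 38.4646, -8.1827, 106.9792, 8.8479, 35.1683, 50.7788]}
```

No contact force 5 mm into the slot, so it is seated. Turn.

```bash
python3 -m handwheel '[[0,0,0,0,0,0.001,0],[0,0,0.1,0,0,0,0],[0,0,0.15,0,0,0,0],[0,0,0.15,0,0,0,0],[0,0,0.15,0,0,0,0]]';python3 -c "
from h import *
st()"; python3 -m handwheel '[[0,0,0.15,0,0,0,0],[0,0,0.15,0,0,0,0],[0,0,0.15,0,0,0,0],[0,0,0.15,0,0,0,0],[0,0,0.15,0,0,0,0],[0,0,0.15,0,0,0,0]]';python3 -c "
from h import *
st()"
```

```text
t: 6.8
position: [0.4773, 0.1053, 0.1718]
ee_rot: [-180.0, 0.0, 134.2]
contact_force: [-0.6, -0.5, -1.3]
grip_width: 0.319
gripper_force: 59.4
{'t': 6.8, 'position': [0.4773, 0.1053, 0.1718], 'ee_rot': [-179.9868, 0.0017, 134.2112], 'contact_force': [-0.5556, -0.5038, -1.3432], 'moment': [-0.1472, 0.1924, 0.0645], 'grip_width': 0.3194, 'gripper_force': 59.3971, 'q': [-16.8932, 38.5618, 1.2268, 107.2239, -1.3454, 34.2389, 29.3897]}
t: 7.55
position: [0.4769, 0.1054, 0.1717]
ee_rot: [-179.9, 0.0, 82.6]
contact_force: [-2.7, 0.4, 0.1]
grip_width: 0.321
gripper_force: 59.6
{'t': 7.55, 'position': [0.4769, 0.1054, 0.1717], 'ee_rot': [-179.9339, 0.0141, 82.6496], 'contact_force': [-2.6939, 0.3552, 0.0686], 'moment': [-0.0462, 0.9342, 0.0557], 'grip_width': 0.3213, 'gripper_force': 59.5956, 'q': [-25.3797, 39.745, 16.4414, 107.5113, -18.2367, 35.3642, -4.8936]}
```

```bash
python3 -m handwheel '[[0,0,0.0,0,-0.0008,0,0],[0,0,0.15,0,0,0,0],[0,0,0.15,0,0,0,0],[0,0,0.15,0,0,0,0]]';python3 -c "
from h import *
st()"; python3 -m handwheel '[[0,0,0.15,0,0,0,0],[0,0,0.15,0,0,0,0],[0,0,0.1,0,0,0,0],[0,0,0,0,0,0,0]]';python3 -c "
from h import *
st()"
```

```text
t: 8.05
position: [0.4764, 0.1055, 0.1717]
ee_rot: [-180.0, 0.0, 57.1]
contact_force: [-1.0, 1.3, -1.8]
grip_width: 0.32
gripper_force: 59.5
{'t': 8.05, 'position': [0.4764, 0.1055, 0.1717], 'ee_rot': [-179.9736, 0.0117, 57.1066], 'contact_force': [-1.0164, 1.307, -1.7654], 'moment': [0.1226, 0.5354, 0.0986], 'grip_width': 0.3198, 'gripper_force': 59.4812, 'q': [-29.4555, 40.8598, 24.0369, 107.7628, -26.349, 36.9245, -22.1001]}
t: 8.55
position: [0.4763, 0.1057, 0.1717]
ee_rot: [-180.0, 0.0, 34.4]
contact_force: [-1.1, 1.2, -0.3]
grip_width: 0.323
gripper_force: 59.6
{'t': 8.55, 'position': [0.4763, 0.1057, 0.1717], 'ee_rot': [-179.9828, 0.0379, 34.4457], 'contact_force': [-1.061, 1.2454, -0.2657], 'moment': [0.4819, 0.569, 0.0052], 'grip_width': 0.3226, 'gripper_force': 59.6449, 'q': [-32.9225, 42.2671, 30.8441, 107.8591, -33.1544, 39.0881, -37.7337]}
```

```bash
python3 -m handwheel '[[0,0,0.15,0,0,0,0],[0,0,0.15,0,0,0,0],[0,0,0.1,0,0,0,0],[0,0,0.05,0,0,0,0],[0,0,0.05,0,0,0,0]]';python3 -c "
from h import *
st()"; python3 -m handwheel '[[0,0,0.05,0,0,0,0],[0,0,0.05,0,0,0,0]]';python3 -c "
from h import *
st()"
```

```text
t: 9.18
position: [0.4764, 0.1057, 0.1717]
ee_rot: [-180.0, 0.0, 5.6]
contact_force: [-1.7, 3.5, -0.9]
grip_width: 0.322
gripper_force: 59.6
{'t': 9.175, 'position': [0.4764, 0.1057, 0.1717], 'ee_rot': [-179.9714, 0.0296, 5.6094], 'contact_force': [-1.7205, 3.5161, -0.8727], 'moment': [1.3035, 0.5364, 0.0438], 'grip_width': 0.322, 'gripper_force': 59.5671, 'q': [-36.9284, 44.5191, 39.4087, 107.9707, -41.0663, 42.7084, -58.3102]}
t: 9.43
position: [0.4765, 0.1056, 0.1718]
ee_rot: [-180.0, 0.0, -0.3]
contact_force: [-1.8, 5.3, -1.4]
grip_width: 0.322
gripper_force: 59.6
{'t': 9.425, 'position': [0.4765, 0.1056, 0.1718], 'ee_rot': [-179.9854, 0.0145, -0.2888], 'contact_force': [-1.8307, 5.2502, -1.381], 'moment': [1.6192, 0.5416, 0.0936], 'grip_width': 0.322, 'gripper_force': 59.5751, 'q': [-37.6994, 45.0482, 41.1567, 107.9919, -42.5598, 43.5498, -62.6387]}
```

```bash
python3 -m handwheel '[[0,0,0.0,-0.0003,-0.001,0,0],[0,0,0,0,0,0,0]]';python3 -c "
from h import *
st()"; python3 -m handwheel '[[0,0,0.05,0,0,0,0],[0,0,0.05,0,0,0,0],[0,0,0.0,0,0,0,0]]';python3 -c "
from h import *
st()"
```

```text
t: 9.68
position: [0.4763, 0.1062, 0.1718]
ee_rot: [180.0, -0.0, -0.1]
contact_force: [-0.5, 1.8, -1.4]
grip_width: 0.32
gripper_force: 59.6
{'t': 9.675, 'position': [0.4763, 0.1062, 0.1718], 'ee_rot': [179.9601, -0.0026, -0.1243], 'contact_force': [-0.4942, 1.8212, -1.419], 'moment': [0.4719, 0.4492, 0.1046], 'grip_width': 0.3199, 'gripper_force': 59.5634, 'q': [-37.8136, 45.0394, 41.1593, 108.0149, -42.5068, 43.498, -62.6143]}
t: 10.05
position: [0.4763, 0.1063, 0.1718]
ee_rot: [180.0, -0.0, -6.0]
contact_force: [-1.5, 1.1, -1.6]
grip_width: 0.325
gripper_force: 59.6
{'t': 10.05, 'position': [0.4763, 0.1063, 0.1718], 'ee_rot': [179.9704, -0.0064, -5.9625], 'contact_force': [-1.5482, 1.0684, -1.5629], 'moment': [0.1039, 0.414, 0.0242], 'grip_width': 0.3245, 'gripper_force': 59.648, 'q': [-38.5539, 45.5894, 42.8648, 108.0283, -43.9542, 44.3838, -66.9447]}
```

```bash
for i in 1 2; do python3 -m handwheel '[[0,0,0.05,0,0,0,0],[0,0,0.05,0,0,0,0],[0,0,0.0,0,0,0,0]]' >/dev/null;python3 -c "
from h import *
st()"; done
```

```text
{'t': 10.425, 'position': [0.4763, 0.1064, 0.1718], 'ee_rot': [179.9791, -0.003, -11.6837], 'contact_force': [-1.0261, 0.6249, -1.7328], 'moment': [0.0629, 0.3765, 0.0929], 'grip_width': 0.3192, 'gripper_force': 59.6433, 'q': [-39.2447, 46.1406, 44.5135, 108.0482, -45.3158, 45.2791, -71.2328]}
{'t': 10.8, 'position': [0.4763, 0.1064, 0.1718], 'ee_rot': [179.9854, -0.0082, -17.3156], 'contact_force': [-0.2117, -0.0657, -1.8702], 'moment': [0.0913, 0.3033, 0.0703], 'grip_width': 0.3203, 'gripper_force': 59.6898, 'q': [-39.9036, 46.7003, 46.1279, 108.0635, -46.613, 46.1857, -75.4972]}
```

Run:
```python
from h import *
o=[]
for n in("top","side"):
    c=cap(n); crop(c,*proj(c,(.4773,.1057,.055)),50,50,8,n+"_b.png"); o.append(cv2.imread(f"pics/{n}_b.png"))
cv2.imwrite("pics/b.png",np.hstack(o))
```

```text
(no output)
```

View pics/b.png

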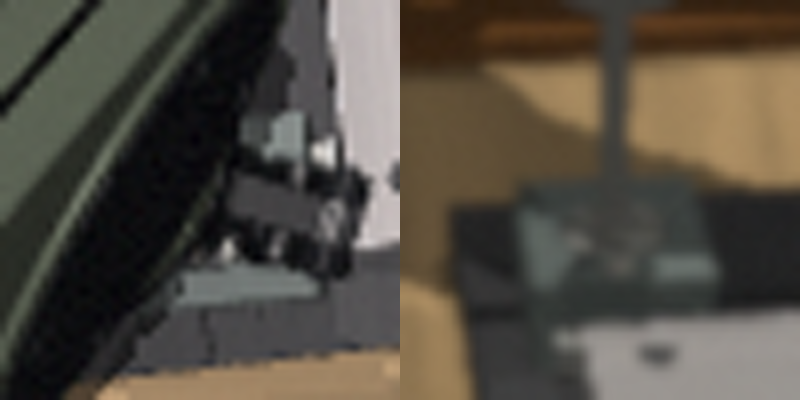

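The blade is still in the cam (crop (615,200)) and the slot is not legible. Carry on in small steps, watching the moment.

```bash
for i in 1 2 3; do python3 -m handwheel '[[0,0,0.04,0,0,0,0],[0,0,0.0,0,0,0,0]]' >/dev/null;python3 -c "
from h import *
st()" | cut -c1-260; done
```

```text
{'t': 11.15, 'position': [0.4763, 0.1064, 0.1718], 'ee_rot': [179.9899, -0.0093, -19.6864], 'contact_force': [-0.0198, 0.5799, -2.1899], 'moment': [0.115, 0.1329, 0.1667], 'grip_width': 0.3196, 'gripper_force': 59.619, 'q': [-40.1686, 46.9401, 46.7983, 108.069
{'t': 11.4, 'position': [0.4763, 0.1065, 0.1718], 'ee_rot': [179.9924, -0.0088, -21.9829], 'contact_force': [0.3981, 0.6984, -2.6027], 'moment': [0.1911, -0.0293, 0.1708], 'grip_width': 0.3211, 'gripper_force': 59.7354, 'q': [-40.4332, 47.1784, 47.4517, 108.07
{'t': 11.65, 'position': [0.4763, 0.1065, 0.1718], 'ee_rot': [179.9952, -0.0074, -24.2751], 'contact_force': [0.4606, 1.1104, -2.0218], 'moment': [0.293, -0.1451, 0.2837], 'grip_width': 0.3219, 'gripper_force': 59.8348, 'q': [-40.6849, 47.4149, 48.1004, 108.08
```

The moment has climbed past 0.17 to 0.28 N m, so cam A is on its stop. Unwind the play and lift out.

```bash
python3 -m handwheel '[[0,0,-0.12,0,0,0,0],[0,0,-0.12,0,0,0,0],[0,0,0,0,0,-0.005,0],[0,0,0,0,0,-0.02,0],[0,0,0,0,0,-0.02,0],[0,0,0,0,0,0,0]]'; python3 -c "
from h import *
st()
go(.4945,-.0936,.192,163.1)"
```

```text
t: 12.4
position: [0.4766, 0.1065, 0.2178]
ee_rot: [-180.0, -0.1, -10.6]
contact_force: [0.4, 0.1, -1.1]
grip_width: 0.322
gripper_force: 59.6
{'t': 12.4, 'position': [0.4766, 0.1065, 0.2178], 'ee_rot': [-179.9629, -0.0974, -10.6235], 'contact_force': [0.4466, 0.0679, -1.1386], 'moment': [0.0051, 0.0133, 0.0244], 'grip_width': 0.3217, 'gripper_force': 59.6313, 'q': [-41.2986, 42.6531, 48.4175, 104.6784, -40.3835, 51.4991, -74.4264]}
turn z -3.032 shift [-0.0752, -0.1862, 0.0258] rot err [-179.96, -0.1, -10.62]
```

```bash
python3 -m handwheel '[[0,0,-0.178,0,0,0,0],[0,0,-0.178,0,0,0,0],[0,0,-0.178,0,0,0,0],[0,0,-0.178,0,0,0,0],[0,0,-0.178,0,0,0,0],[0,0,-0.178,0,0,0,0],[0,0,-0.178,0,0,0,0],[0,0,-0.178,0,0,0,0]]' >/dev/null
python3 -m handwheel '[[0,0,-0.178,0,0,0,0],[0,0,-0.178,0,0,0,0],[0,0,-0.178,0,0,0,0],[0,0,-0.178,0,0,0,0],[0,0,-0.178,0,0,0,0],[0,0,-0.178,0,0,0,0],[0,0,-0.178,0,0,0,0],[0,0,-0.178,0,0,0,0]]' >/dev/null
python3 -m handwheel '[[0,0,-0.178,0,0,0,0],[0,0,0,-0.0188,-0.0465,0,0],[0,0,0,-0.0188,-0.0465,0,0],[0,0,0,-0.0188,-0.0465,0,0],[0,0,0,-0.0188,-0.0465,0,0],[0,0,0,0,0,0,0],[0,0,0,0,0,0,0]]'
python3 - <<'E'
from h import *
s=st(); go(.4945,-.0936,.192,163.1)
p=np.array(s["position"])
o=[]
c=cap("top"); crop(c,*proj(c,(.4773,.1057,.05)),50,50,8,"t1.png"); o.append(cv2.imread("pics/t1.png"))
c=cap("side"); t=proj(c,(p[0],p[1],p[2]-.128)); print(t); crop(c,t[0],t[1]+5,50,50,8,"t2.png"); o.append(cv2.imread("pics/t2.png"))
cv2.imwrite("pics/c.png",np.hstack(o))
E
```

```text
t: 15.28
position: [0.4931, -0.0929, 0.2163]
ee_rot: [180.0, -0.1, 162.8]
contact_force: [0.8, 0.1, -1.1]
grip_width: 0.318
gripper_force: 59.8
{'t': 15.275, 'position': [0.4931, -0.0929, 0.2163], 'ee_rot': [179.9678, -0.0774, 162.8394], 'contact_force': [0.8128, 0.1208, -1.1278], 'moment': [0.0286, 0.0048, -0.0241], 'grip_width': 0.3183, 'gripper_force': 59.8363, 'q': [11.3919, 35.5737, -7.6562, 101.1541, 6.365, 43.7607, 73.3801]}
turn z -0.0045 shift [-0.0015, -0.0003, 0.0243] rot err [179.97, -0.08, 162.84]
[294.22911777 239.19424312]
```

View pics/c.png

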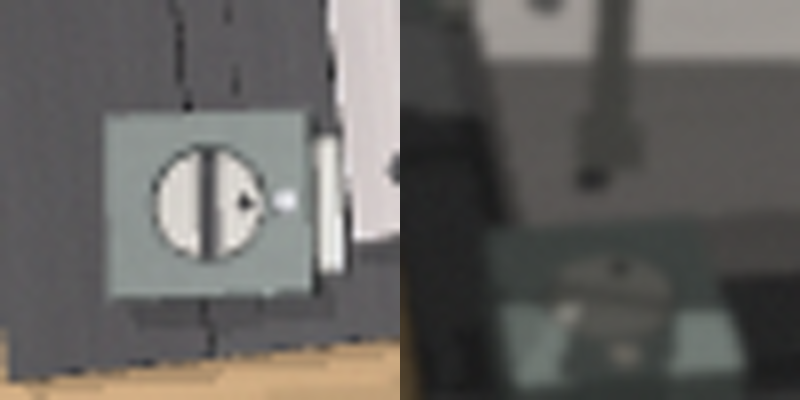

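Cam A is closed: its slot lies straight and the black dot is beside the white dot (crop (245,200) and (285,200)). The blade over C lines up with the cam in the side view (both at u≈612). Feel down.

```bash
python3 -m handwheel '[[0,0,0,-0.0003,0,0.024,0],[0,0,0,0,0,0.011,0],[0,0,0,0,0,0,0],[0,0,0,0,0,0.002,0],[0,0,0,0,0,0.002,0],[0,0,0,0,0,0.0,0]]';python3 -m handwheel '[[0,0,0,0,0,0.0015,0],[0,0,0,0,0,0.0,0],[0,0,0,0,0,0.0015,0],[0,0,0,0,0,0,0]]'; python3 -c "
from h import *
st()"
```

```text
t: 16.12
position: [0.4938, -0.0935, 0.1779]
ee_rot: [-180.0, 0.0, 162.9]
contact_force: [-0.7, 0.4, -0.4]
grip_width: 0.322
gripper_force: 59.9
t: 16.62
position: [0.4937, -0.0935, 0.1747]
ee_rot: [-180.0, -0.0, 162.9]
contact_force: [-0.5, -0.3, -1.2]
grip_width: 0.322
gripper_force: 59.9
{'t': 16.625, 'position': [0.4937, -0.0935, 0.1747], 'ee_rot': [-179.9924, -0.0139, 162.9046], 'contact_force': [-0.4956, -0.2593, -1.1986], 'moment': [0.0121, -0.0143, -0.0181], 'grip_width': 0.3218, 'gripper_force': 59.8536, 'q': [10.9936, 39.1716, -6.9843, 104.2027, 7.3273, 37.0755, 72.6141]}
```

```bash
python3 -m handwheel '[[0,0,0,0,0,0.0015,0],[0,0,0,0,0,0.0012,0],[0,0,0.1,0,0,0,0],[0,0,0.15,0,0,0,0],[0,0,0.15,0,0,0,0],[0,0,0.15,0,0,0,0]]' >/dev/null; python3 -c "
from h import *
st()"|cut -c1-280
python3 -m handwheel '[[0,0,0.15,0,0,0,0],[0,0,0.15,0,0,0,0],[0,0,0.15,0,0,0,0]]'>/dev/null; python3 -c "
from h import *
st()"|cut -c1-280
```

```text
{'t': 17.375, 'position': [0.4937, -0.0935, 0.1721], 'ee_rot': [-179.9893, -0.0036, 131.1123], 'contact_force': [-0.0442, -1.0626, -2.0487], 'moment': [-0.0028, 0.1679, 0.0802], 'grip_width': 0.3193, 'gripper_force': 59.86, 'q': [5.6873, 39.4796, 2.4865, 104.5538, -2.6781, 36.032
{'t': 17.75, 'position': [0.4936, -0.0934, 0.172], 'ee_rot': [-179.9808, -0.0081, 105.3367], 'contact_force': [-0.8585, 1.0614, -1.788], 'moment': [0.1126, 0.3681, 0.1584], 'grip_width': 0.3238, 'gripper_force': 59.8617, 'q': [1.4507, 39.9467, 10.1217, 104.6923, -10.9796, 36.3274
```

```bash
python3 -m handwheel '[[0,0,0.1,0,-0.0005,0,0],[0,0,0.1,0,0,0,0],[0,0,0.1,0,0,0,0]]' >/dev/null; python3 -c "
from h import *
st()"|cut -c1-280
python3 -m handwheel '[[0,0,0.1,0,0,0,0],[0,0,0.15,0,0,0,0],[0,0,0.15,0,0,0,0]]'>/dev/null; python3 -c "
from h import *
st()"|cut -c1-280
```

```text
{'t': 18.125, 'position': [0.4934, -0.0935, 0.1721], 'ee_rot': [179.9932, -0.0062, 88.2491], 'contact_force': [0.0128, 1.8412, -0.5588], 'moment': [0.2528, -0.2013, 0.0912], 'grip_width': 0.3191, 'gripper_force': 59.8136, 'q': [-1.2892, 40.4337, 15.1801, 104.8533, -16.4614, 36.85
{'t': 18.5, 'position': [0.4934, -0.0934, 0.1721], 'ee_rot': [179.998, -0.0181, 65.2379], 'contact_force': [0.2957, 0.86, -2.0541], 'moment': [0.5155, -0.1477, 0.181], 'grip_width': 0.3199, 'gripper_force': 59.7794, 'q': [-4.9173, 41.406, 22.0336, 104.9646, -23.6901, 38.1895, 6.2
```

```bash
python3 -m handwheel '[[0,0,0.1,0.0004,-0.0002,0,0],[0,0,0.15,0,0,0,0],[0,0,0.15,0,0,0,0]]' >/dev/null; python3 -c "
from h import *
st()"|cut -c1-280
python3 -m handwheel '[[0,0,0.15,0,0,0,0],[0,0,0.15,0,0,0,0],[0,0,0.1,0,0,0,0]]'>/dev/null; python3 -c "
from h import *
st()"|cut -c1-280
```

```text
{'t': 18.875, 'position': [0.4934, -0.093, 0.1721], 'ee_rot': [179.9952, -0.0168, 42.3239], 'contact_force': [0.7758, 1.2903, -2.8636], 'moment': [0.3048, -0.2371, 0.1395], 'grip_width': 0.3183, 'gripper_force': 59.7425, 'q': [-8.4434, 42.7048, 28.8968, 105.0866, -30.588, 40.1227
{'t': 19.25, 'position': [0.4935, -0.0929, 0.172], 'ee_rot': [-179.9999, -0.0158, 19.4584], 'contact_force': [1.0382, 2.0452, -1.8801], 'moment': [0.3838, -0.4317, 0.023], 'grip_width': 0.3179, 'gripper_force': 59.8682, 'q': [-11.7119, 44.3577, 35.7243, 105.1787, -37.0356, 42.686
```

```bash
python3 -m handwheel '[[0,0,0.1,0.0004,-0.0004,0,0],[0,0,0.1,0,0,0,0],[0,0,0.1,0,0,0,0],[0,0,0,0,0,0,0]]' >/dev/null; python3 -c "
from h import *
st()"|cut -c1-280
python3 -m handwheel '[[0,0,0.1,0,0,0,0],[0,0,0.1,0,0,0,0],[0,0,0,0,0,0,0]]'>/dev/null; python3 -c "
from h import *
st()"|cut -c1-280
```

```text
{'t': 19.75, 'position': [0.4937, -0.0926, 0.172], 'ee_rot': [179.9749, -0.0064, 2.5221], 'contact_force': [2.3441, 0.1376, -0.8498], 'moment': [0.0254, -0.4074, 0.0472], 'grip_width': 0.3223, 'gripper_force': 59.9476, 'q': [-14.0017, 45.8163, 40.7474, 105.2154, -41.4375, 44.9729
{'t': 20.125, 'position': [0.4936, -0.0926, 0.1721], 'ee_rot': [179.9846, -0.0092, -8.8252], 'contact_force': [2.0126, 0.0758, -1.9193], 'moment': [0.0537, -0.6451, 0.0466], 'grip_width': 0.3244, 'gripper_force': 59.873, 'q': [-15.3783, 46.8674, 44.0347, 105.2585, -44.1994, 46.66
```

```bash
for i in 1 2 3; do python3 -m handwheel '[[0,0,0.04,0,0,0,0],[0,0,0.0,0,0,0,0]]' >/dev/null;python3 -c "
from h import *
st()" | cut -c1-240; done
```

```text
{'t': 20.375, 'position': [0.4935, -0.0927, 0.1721], 'ee_rot': [179.997, -0.0031, -11.2391], 'contact_force': [2.4214, -0.5614, -3.0509], 'moment': [0.154, -0.7794, 0.0972], 'grip_width': 0.3237, 'gripper_force': 59.6908, 'q': [-15.6401, 47
{'t': 20.625, 'position': [0.4935, -0.0927, 0.1721], 'ee_rot': [179.991, -0.0051, -13.6007], 'contact_force': [2.4174, 0.5868, -2.7335], 'moment': [0.2357, -0.922, 0.0474], 'grip_width': 0.3188, 'gripper_force': 59.6961, 'q': [-15.92, 47.32
{'t': 20.875, 'position': [0.4935, -0.0926, 0.1721], 'ee_rot': [179.9905, 0.0041, -15.9108], 'contact_force': [1.9374, 0.8977, -1.9069], 'moment': [0.1568, -0.9074, 0.1066], 'grip_width': 0.3223, 'gripper_force': 59.7531, 'q': [-16.1852, 47
```

```bash
python3 -m handwheel '[[0,0,0.02,0.0006,0,0,0],[0,0,0.02,0,0,0,0],[0,0,0,0,0,0,0]]' >/dev/null;python3 -c "
from h import *
st()" | cut -c1-240; for i in 1 2 3; do python3 -m handwheel '[[0,0,0.04,0,0,0,0],[0,0,0.0,0,0,0,0]]' >/dev/null;python3 -c "
from h import *
st()" | cut -c1-240; done
```

```text
{'t': 21.25, 'position': [0.4939, -0.0928, 0.1721], 'ee_rot': [179.99, 0.0187, -18.178], 'contact_force': [0.5953, 0.4631, -1.9151], 'moment': [0.2318, -0.252, 0.1], 'grip_width': 0.3237, 'gripper_force': 59.7621, 'q': [-16.4072, 47.823, 46
{'t': 21.5, 'position': [0.494, -0.0929, 0.1721], 'ee_rot': [179.9832, 0.0124, -20.509], 'contact_force': [0.4437, 0.1527, -1.4289], 'moment': [0.1426, -0.054, 0.1638], 'grip_width': 0.3165, 'gripper_force': 59.8613, 'q': [-16.6648, 48.061,
{'t': 21.75, 'position': [0.494, -0.0928, 0.1721], 'ee_rot': [179.9873, 0.0073, -22.7886], 'contact_force': [0.2597, 0.2085, -3.2855], 'moment': [0.2008, -0.0773, 0.1854], 'grip_width': 0.32, 'gripper_force': 59.9789, 'q': [-16.9118, 48.295
{'t': 22.0, 'position': [0.494, -0.0928, 0.1721], 'ee_rot': [179.987, 0.0056, -25.0787], 'contact_force': [-0.1141, 0.4431, -3.1241], 'moment': [0.261, -0.0941, 0.2596], 'grip_width': 0.326, 'gripper_force': 60.0638, 'q': [-17.1553, 48.5326
```

Same signature as A, so C is on its stop. Unwind, lift, turn back and go to B.

```bash
python3 -m handwheel '[[0,0,-0.12,0,0,0,0],[0,0,-0.12,0,0,0,0],[0,0,0,0,0,-0.005,0],[0,0,0,0,0,-0.02,0],[0,0,0,0,0,-0.02,0],[0,0,-0.17,0,0,0,0],[0,0,-0.178,0,0,0,0],[0,0,-0.178,0,0,0,0]]'>/dev/null
python3 -m handwheel '[[0,0,-0.178,0,0,0,0],[0,0,-0.178,0,0,0,0],[0,0,-0.178,0,0,0,0],[0,0,-0.178,0,0,0,0],[0,0,-0.178,0,0,0,0],[0,0,-0.178,0,0,0,0],[0,0,-0.178,0,0,0,0],[0,0,-0.178,0,0,0,0]]' >/dev/null
python3 -m handwheel '[[0,0,-0.178,0,0,0,0],[0,0,-0.178,0,0,0,0],[0,0,-0.178,0,0,0,0],[0,0,-0.178,0,0,0,0],[0,0,-0.178,0,0,0,0],[0,0,-0.178,0,0,0,0],[0,0,-0.178,0,0,0,0],[0,0,-0.178,0,0,0,0]]' >/dev/null
python3 -c "
from h import *
st(); go(.6022,-.0835,.217,184.3)"
```

```text
{'t': 25.0, 'position': [0.4938, -0.0934, 0.2172], 'ee_rot': [-179.944, -0.0593, -177.8772], 'contact_force': [0.4444, -0.9405, -1.9182], 'moment': [-0.0157, -0.0009, -0.0238], 'grip_width': 0.3167, 'gripper_force': 59.7022, 'q': [13.1664, 35.6574, -10.8155, 100.9145, 9.0961, 44.3285, 89.9266]}
turn z -0.038 shift [-0.1089, 0.0018, 0.0002] rot err [-179.94, -0.06, -177.88]
```

```bash
python3 -m handwheel '[[0,0,-0.038,0,0,0,0],[0,0,0,-0.0363,0.0006,0,0],[0,0,0,-0.0363,0.0006,0,0],[0,0,0,-0.0363,0.0006,0,0],[0,0,0,0,0,0,0],[0,0,0,0,0,0.012,0],[0,0,0,0,0,0.012,0],[0,0,0,0,0,0,0]]'>/dev/null
python3 - <<'E'
from h import *
s=st(); p=np.array(s["position"]); go(.6022,-.0835,.192,184.3)
o=[]
c=cap("top"); crop(c,*proj(c,(.4945,-.0936,.05)),50,50,8,"t1.png"); o.append(cv2.imread("pics/t1.png"))
c=cap("side"); t=proj(c,(p[0],p[1],p[2]-.128)); crop(c,t[0],t[1]+5,50,50,8,"t2.png"); o.append(cv2.imread("pics/t2.png"))
cv2.imwrite("pics/d.png",np.hstack(o))
E
```

```text
{'t': 26.0, 'position': [0.6017, -0.0832, 0.1921], 'ee_rot': [179.9958, -0.1165, -175.8299], 'contact_force': [0.9252, -0.7096, -0.3398], 'moment': [0.0335, -0.0209, 0.0115], 'grip_width': 0.3183, 'gripper_force': 59.7563, 'q': [9.9335, 46.1722, -10.7905, 80.5293, 9.5841, 54.3091, 90.9432]}
turn z -0.0023 shift [-0.0004, -0.0003, 0.0001] rot err [180.0, -0.12, -175.83]
```

View pics/d.png

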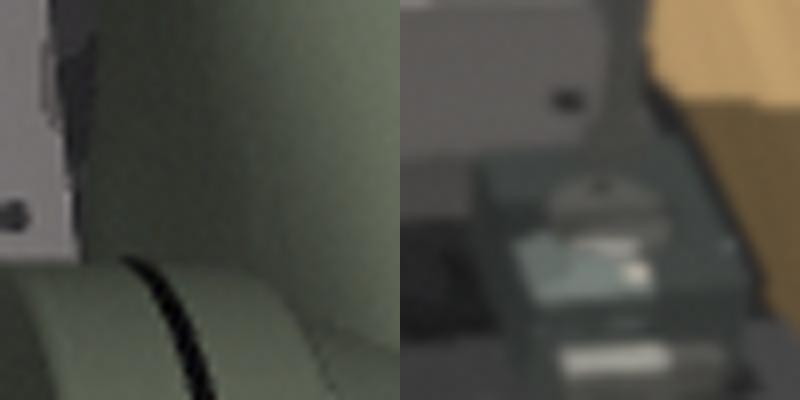

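The blade (crop u≈615) stands over cam B (u≈608); C is hidden by the arm for now. Feel down.

```bash
python3 -m handwheel '[[0,0,0,-0.0003,0,0.010,0],[0,0,0,0,0,0.003,0],[0,0,0,0,0,0.002,0],[0,0,0,0,0,0.0015,0],[0,0,0,0,0,0.0,0]]'; python3 -m handwheel '[[0,0,0,0,0,0.0015,0],[0,0,0,0,0,0.0015,0],[0,0,0,0,0,0.0,0]]' ; python3 -c "
from h import *
st()"
```

```text
t: 26.72
position: [0.6028, -0.083, 0.1766]
ee_rot: [-180.0, -0.0, -175.8]
contact_force: [-0.2, -0.3, -1.5]
grip_width: 0.321
gripper_force: 59.8
t: 27.1
position: [0.6028, -0.083, 0.1735]
ee_rot: [180.0, -0.0, -175.8]
contact_force: [-0.1, -0.2, -1.5]
grip_width: 0.323
gripper_force: 59.8
{'t': 27.1, 'position': [0.6028, -0.083, 0.1735], 'ee_rot': [180.0, -0.0133, -175.7845], 'contact_force': [-0.1273, -0.2296, -1.4529], 'moment': [-0.0334, -0.054, -0.0211], 'grip_width': 0.3234, 'gripper_force': 59.7567, 'q': [9.8403, 47.4758, -10.6074, 81.703, 9.9498, 51.7498, 90.6415]}
```

```bash
python3 -m handwheel '[[0,0,0,0.0006,0,0.0015,0],[0,0,0.1,0,0,0,0],[0,0,0.15,0,0,0,0],[0,0,0.15,0,0,0,0],[0,0,0.15,0,0,0,0]]' >/dev/null; python3 -c "
from h import *
st()"|cut -c1-240
python3 -m handwheel '[[0,0,0.15,0,0,0,0],[0,0,0.15,0,0,0,0],[0,0,0.15,0,0,0,0]]'>/dev/null; python3 -c "
from h import *
st()"|cut -c1-240
```

```text
{'t': 27.725, 'position': [0.6019, -0.0838, 0.172], 'ee_rot': [-179.9231, -0.0111, 152.4025], 'contact_force': [-1.5081, -2.724, -1.7513], 'moment': [-0.9524, 0.5828, 0.1318], 'grip_width': 0.3226, 'gripper_force': 59.9869, 'q': [5.5349, 47
{'t': 28.1, 'position': [0.6018, -0.0835, 0.172], 'ee_rot': [-179.9324, 0.0046, 126.6303], 'contact_force': [-2.1397, -1.6821, -0.688], 'moment': [-0.6946, 0.8179, 0.0635], 'grip_width': 0.3232, 'gripper_force': 60.01, 'q': [2.0004, 47.6163
```

```bash
for i in 1 2; do python3 -m handwheel '[[0,0,0.1,0,0,0,0],[0,0,0.15,0,0,0,0],[0,0,0.1,0,0,0,0]]' >/dev/null; python3 -c "
from h import *
st()"|cut -c1-240;done
```

```text
{'t': 28.475, 'position': [0.6018, -0.0833, 0.172], 'ee_rot': [-179.9359, 0.0098, 106.6311], 'contact_force': [-2.1689, -0.8285, -0.6248], 'moment': [-0.4667, 0.7227, 0.0607], 'grip_width': 0.3226, 'gripper_force': 59.9612, 'q': [-0.7099, 4
{'t': 28.85, 'position': [0.6019, -0.0832, 0.172], 'ee_rot': [-179.957, 0.0191, 86.5807], 'contact_force': [-2.4308, -1.1067, -1.0526], 'moment': [-0.2393, 0.5981, 0.0381], 'grip_width': 0.3208, 'gripper_force': 59.9442, 'q': [-3.3522, 48.6
```

```bash
python3 -m handwheel '[[0,0,0.05,-0.0003,-0.0007,0,0],[0,0,0.15,0,0,0,0],[0,0,0.15,0,0,0,0]]' >/dev/null; python3 -c "
from h import *
st()"|cut -c1-240; for i in 1 2; do python3 -m handwheel '[[0,0,0.1,0,0,0,0],[0,0,0.1,0,0,0,0],[0,0,0.1,0,0,0,0]]' >/dev/null; python3 -c "
from h import *
st()"|cut -c1-240;done
```

```text
{'t': 29.225, 'position': [0.6016, -0.0833, 0.1721], 'ee_rot': [179.982, -0.01, 66.5267], 'contact_force': [0.8953, -0.0392, -3.6394], 'moment': [-0.0427, -0.1436, 0.08], 'grip_width': 0.3224, 'gripper_force': 59.721, 'q': [-5.8669, 49.4944
{'t': 29.6, 'position': [0.6017, -0.0833, 0.1721], 'ee_rot': [179.9837, -0.0168, 49.4361], 'contact_force': [1.5361, 0.1227, -3.3061], 'moment': [-0.1026, -0.3593, 0.0208], 'grip_width': 0.3213, 'gripper_force': 59.7671, 'q': [-7.9445, 50.3
{'t': 29.975, 'position': [0.6017, -0.0832, 0.1721], 'ee_rot': [179.9872, -0.0243, 32.2506], 'contact_force': [0.7611, -0.3851, -3.2587], 'moment': [-0.0753, -0.469, 0.0437], 'grip_width': 0.321, 'gripper_force': 59.7814, 'q': [-9.9093, 51.
```

```bash
python3 -m handwheel '[[0,0,0.1,0.0002,0,0,0],[0,0,0.1,0,0,0,0],[0,0,0.1,0,0,0,0]]' >/dev/null; python3 -c "
from h import *
st()"|cut -c1-240; python3 -m handwheel '[[0,0,0.1,0.000,0,0,0],[0,0,0.1,0,0,0,0],[0,0,0.05,0,0,0,0],[0,0,0,0,0,0,0]]' >/dev/null; python3 -c "
from h import *
st()"|cut -c1-240;  python3 -m handwheel '[[0,0,0.05,0.000,0,0,0],[0,0,0.05,0,0,0,0],[0,0,0.0,0,0,0,0]]' >/dev/null; python3 -c "
from h import *
st()"|cut -c1-240
```

```text
{'t': 30.35, 'position': [0.6019, -0.0832, 0.1721], 'ee_rot': [179.9907, -0.0285, 15.0635], 'contact_force': [1.0488, -0.4969, -2.6822], 'moment': [-0.1161, -0.4415, 0.0706], 'grip_width': 0.3245, 'gripper_force': 59.7957, 'q': [-11.7428, 5
{'t': 30.85, 'position': [0.6019, -0.0832, 0.172], 'ee_rot': [179.9897, -0.0239, 0.9318], 'contact_force': [0.8937, -0.3344, -3.1083], 'moment': [-0.1246, -0.5957, 0.0862], 'grip_width': 0.3217, 'gripper_force': 59.8205, 'q': [-13.1379, 53.
{'t': 31.225, 'position': [0.6018, -0.0832, 0.1721], 'ee_rot': [179.9963, -0.0175, -4.7599], 'contact_force': [2.7172, 0.2933, -3.6656], 'moment': [-0.114, -0.7951, 0.1013], 'grip_width': 0.3201, 'gripper_force': 59.7369, 'q': [-13.6612, 54
```

```bash
python3 -m handwheel '[[0,0,0.05,0.0005,0,0,0],[0,0,0.05,0,0,0,0],[0,0,0.05,0,0,0,0],[0,0,0,0,0,0,0]]' >/dev/null; python3 -c "
from h import *
st()"|cut -c1-240; for i in 1 2 3; do python3 -m handwheel '[[0,0,0.04,0,0,0,0],[0,0,0.0,0,0,0,0]]' >/dev/null;python3 -c "
from h import *
st()" | cut -c1-240; done
```

```text
{'t': 31.725, 'position': [0.6022, -0.0832, 0.1721], 'ee_rot': [179.9981, 0.0008, -13.3346], 'contact_force': [1.7578, 0.2102, -3.2003], 'moment': [-0.0713, -0.5664, 0.0454], 'grip_width': 0.3166, 'gripper_force': 59.7635, 'q': [-14.3993, 5
{'t': 31.975, 'position': [0.6022, -0.0832, 0.1721], 'ee_rot': [179.9961, 0.0022, -15.7399], 'contact_force': [1.8018, -0.1441, -3.3175], 'moment': [-0.0496, -0.6263, 0.0555], 'grip_width': 0.3225, 'gripper_force': 59.7146, 'q': [-14.6053, 
{'t': 32.225, 'position': [0.6021, -0.0832, 0.1721], 'ee_rot': [179.9902, 0.0121, -18.0819], 'contact_force': [2.1306, 0.3029, -3.1356], 'moment': [0.0187, -0.3652, 0.0902], 'grip_width': 0.3218, 'gripper_force': 59.7161, 'q': [-14.8037, 55
{'t': 32.475, 'position': [0.6021, -0.0833, 0.1721], 'ee_rot': [179.9874, 0.0147, -20.3846], 'contact_force': [0.0677, -0.1525, -2.6758], 'moment': [-0.0771, -0.2172, 0.1503], 'grip_width': 0.3237, 'gripper_force': 59.744, 'q': [-14.993, 55
```

Near the stop; two more steps, then out.

```bash
for i in 1 2; do python3 -m handwheel '[[0,0,0.04,0,0,0,0],[0,0,0.0,0,0,0,0]]' >/dev/null;python3 -c "
from h import *
st()" | cut -c1-240; done; python3 -m handwheel '[[0,0,-0.12,0,0,0,0],[0,0,-0.12,0,0,0,0],[0,0,0,0,0,-0.005,0],[0,0,0,0,0,-0.02,0],[0,0,0,0,0,-0.04,0],[0,0,0,0,0,-0.04,0],[0,0,0,0,0,0,0]]'; python3 -c "
from h import *
go(.4165,.3355,.262,-168)"
```

```text
{'t': 32.725, 'position': [0.6021, -0.0833, 0.1721], 'ee_rot': [179.9838, 0.0062, -22.6758], 'contact_force': [1.125, -0.4691, -2.8945], 'moment': [-0.0223, -0.1043, 0.147], 'grip_width': 0.3242, 'gripper_force': 59.8006, 'q': [-15.1791, 55
{'t': 32.975, 'position': [0.6022, -0.0833, 0.1721], 'ee_rot': [179.9877, 0.0027, -24.9655], 'contact_force': [0.3207, -0.3826, -3.6083], 'moment': [-0.0984, -0.0938, 0.318], 'grip_width': 0.3208, 'gripper_force': 59.9117, 'q': [-15.3617, 5
t: 33.85
position: [0.6027, -0.0838, 0.2799]
ee_rot: [180.0, -0.2, -11.3]
contact_force: [-0.4, -0.0, -2.3]
grip_width: 0.324
gripper_force: 60.0
turn z 2.7343 shift [0.095, 0.4488, 0.0179] rot err [179.99, -0.23, -11.34]
```

```bash
python3 -m handwheel '[[0,0,-0.178,0,0,0,0],[0,0,-0.178,0,0,0,0],[0,0,-0.178,0,0,0,0],[0,0,-0.178,0,0,0,0],[0,0,-0.178,0,0,0,0],[0,0,-0.178,0,0,0,0],[0,0,-0.178,0,0,0,0],[0,0,-0.178,0,0,0,0]]' >/dev/null
python3 -m handwheel '[[0,0,-0.178,0,0,0,0],[0,0,-0.178,0,0,0,0],[0,0,-0.178,0,0,0,0],[0,0,-0.178,0,0,0,0],[0,0,-0.178,0,0,0,0],[0,0,-0.178,0,0,0,0],[0,0,-0.178,0,0,0,0],[0,0,-0.178,0,0,0,0]]' >/dev/null
python3 -m handwheel '[[0,0,-0.178,0,0,0,0],[0,0,-0.178,0,0,0,0],[0,0,-0.178,0,0,0,0],[0,0,-0.167,0,0,0,0],[0,0,0,0,0,0,0]]'
python3 -c "
from h import *
go(.4165,.3355,.275,-168);st()"
```

```text
t: 36.48
position: [0.6018, -0.0834, 0.2764]
ee_rot: [180.0, -0.1, -168.0]
contact_force: [0.5, -0.2, -1.4]
grip_width: 0.321
gripper_force: 59.8
turn z 0.0003 shift [0.0942, 0.4482, 0.0014] rot err [179.95, -0.08, -167.98]
{'t': 36.475, 'position': [0.6018, -0.0834, 0.2764], 'ee_rot': [179.954, -0.0775, -167.9816], 'contact_force': [0.5313, -0.1732, -1.3858], 'moment': [-0.0164, -0.0027, -0.0019], 'grip_width': 0.321, 'gripper_force': 59.7975, 'q': [8.6528, 41.2348, -8.2417, 73.0126, 5.8978, 66.2464, 102.0638]}
```

```bash
python3 -m handwheel '[[0,0,0,0.0118,0.056,0,0],[0,0,0,0.0118,0.056,0,0],[0,0,0,0.0118,0.056,0,0],[0,0,0,0.0118,0.056,0,0],[0,0,0,0.0118,0.056,0,0],[0,0,0,0.0118,0.056,0,0],[0,0,0,0.0118,0.056,0,0],[0,0,0,0.0118,0.056,0,0]]' >/dev/null; python3 -m handwheel '[[0,0,0,0,0,0,0],[0,0,0,0,0,0,0]]' >/dev/null
python3 - <<'E'
from h import *
s=st(); p=np.array(s["position"]); go(.4167,.3355,.255,-168)
o=[]
c=cap("top")
for q in((.6029,-.0842,.05),(.4945,-.0936,.05)): crop(c,*proj(c,q),40,40,6.5,"t1.png"); o.append(cv2.imread("pics/t1.png"))
c=cap("side"); t=proj(c,(p[0],p[1],p[2]-.128)); print(t); crop(c,t[0],t[1]+5,40,40,6.5,"t2.png"); o.append(cv2.imread("pics/t2.png"))
cv2.imwrite("pics/e.png",np.hstack(o))
E
```

```text
{'t': 37.725, 'position': [0.4154, 0.3343, 0.2768], 'ee_rot': [-179.952, -0.0317, -168.0556], 'contact_force': [-0.6131, -0.5944, -1.1091], 'moment': [-0.0528, -0.0343, -0.019], 'grip_width': 0.3164, 'gripper_force': 59.8541, 'q': [-38.7816, 33.8998, -6.4043, 89.3895, 4.2824, 57.0023, 55.5017]}
turn z -0.001 shift [-0.0015, 0.0009, 0.0218] rot err [-179.95, -0.03, -168.06]
[254.80721119 129.38472356]
```

View pics/e.png

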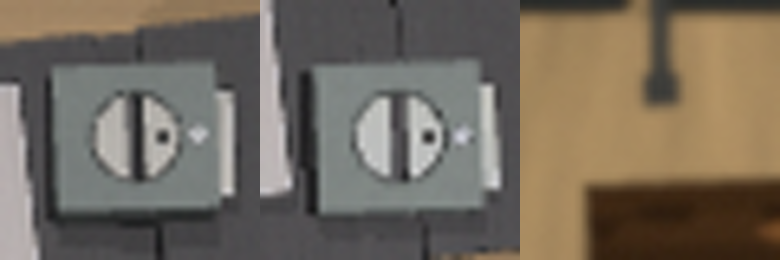

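Cams B and C are both closed, dots facing at crop (162,135) and (428,135), with the slots along the clamp x. Now lower the driver into its hole.

```bash
python3 -m handwheel '[[0,0,0,-0.0015,0.0009,0,0],[0,0,0,0,0,0.02,0],[0,0,0,0,0,0.02,0],[0,0,0,0,0,0,0]]'; python3 -m handwheel '[[0,0,0,0,0,0.02,0],[0,0,0,0,0,0.03,0],[0,0,0,0,0,0.03,0],[0,0,0,0,0,0.008,0],[0,0,0,0,0,0,0]]'
```

```text
t: 38.33
position: [0.4167, 0.3353, 0.2364]
ee_rot: [-179.9, -0.1, -167.9]
contact_force: [0.3, 0.7, -1.0]
grip_width: 0.32
gripper_force: 59.9
t: 38.95
position: [0.417, 0.336, 0.1498]
ee_rot: [180.0, 0.0, -167.8]
contact_force: [-0.4, 0.7, -2.1]
grip_width: 0.323
gripper_force: 59.9
```

```bash
python3 -m handwheel '[[0,0,0,0,0,0.004,0],[0,0,0,0,0,0.002,0],[0,0,0,0,0,0,0]]';  python3 -m handwheel '[[0,0,0,0,0,0.001,0],[0,0,0,0,0,0.001,0],[0,0,0,0,0,0,0]]'
```

```text
t: 39.33
position: [0.4167, 0.3359, 0.1433]
ee_rot: [-180.0, 0.0, -167.8]
contact_force: [0.7, 0.7, -1.6]
grip_width: 0.322
gripper_force: 59.9
t: 39.7
position: [0.4168, 0.3361, 0.1421]
ee_rot: [180.0, 0.1, -167.8]
contact_force: [-4.2, -2.8, 20.5]
grip_width: 0.326
gripper_force: 62.8
```

Seated on its collar. Release and rise.

```bash
python3 -m handwheel '[[0,0,0,0,0,-0.0005,0],[0,0,0,0,0,0,1],[0,0,0,0,0,0,1],[0,0,0,0,0,0,1],[0,0,0,0,0,0,1],[0,0,0,0,0,0,1]]';  python3 -m handwheel '[[0,0,0,0,0,-0.02,1],[0,0,0,0,0,-0.04,1],[0,0,0,0,0,-0.05,1],[0,0,0,0,0,0,1]]'
python3 - <<'E'
from h import *
c=cap("top"); s=cap("side")
o=np.zeros((400,800,3),np.uint8)
u,v=proj(s,(.417,.336,.14)).astype(int); o[:,:400]=cv2.resize(s["pixels"][v-40:v+40,u-40:u+40],(400,400),interpolation=cv2.INTER_CUBIC)
g=c["pixels"][172:236,382:446]; o[:,400:]=cv2.resize(g,(400,400),interpolation=cv2.INTER_CUBIC)
cv2.imwrite("pics/f.png",o)
E
```

```text
t: 40.45
position: [0.4166, 0.3359, 0.1415]
ee_rot: [-180.0, -0.0, -167.8]
contact_force: [0.8, 0.7, 0.6]
grip_width: 1.003
gripper_force: 0.0
t: 40.95
position: [0.4175, 0.3366, 0.2545]
ee_rot: [179.9, 0.3, -167.8]
contact_force: [-0.2, 0.0, -0.6]
grip_width: 1.001
gripper_force: 0.0
```

View pics/f.png

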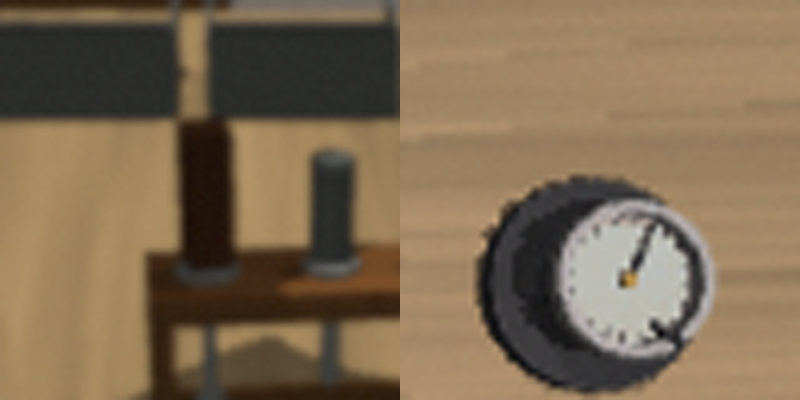

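The driver stands upright in its hole. The gauge has been knocked: hub now at top pixel (418.5,217), pointer up-right at crop (653,222), zero bar lower-right at (672,338). Measure it.

```bash
cat > dial.py <<'E'
from h import *
def dial(c,name=None):
    z=.059; g0=c["pixels"]; hsv=cv2.cvtColor(g0,cv2.COLOR_BGR2HSV)
    m=cv2.inRange(hsv,(8,110,130),(28,255,255)); m[:, :370]=0; m[:,470:]=0; m[:160]=0; m[260:]=0
    n,l,s,ce=cv2.connectedComponentsWithStats(m)
    # hub: orange blob surrounded by pale dial
    pale=(g0.min(2)>140).astype(np.uint8)
    best=max(range(1,n),key=lambda i:pale[int(ce[i][1])-6:int(ce[i][1])+7,int(ce[i][0])-6:int(ce[i][0])+7].sum())
    w=(m>0)&(l==best); u,v=ce[best]; x,y,_=plane(c,u,v,z)
    half,N=.034,340; k=2*half/N
    W=[(x+half,y+half),(x+half,y-half),(x-half,y-half),(x-half,y+half)]
    M=cv2.getPerspectiveTransform(np.float32([proj(c,(a,b,z)) for a,b in W]),np.float32([(0,0),(N,0),(N,N),(0,N)]))
    p=cv2.warpPerspective(g0,M,(N,N),flags=cv2.INTER_CUBIC); gr=cv2.cvtColor(p,cv2.COLOR_BGR2GRAY)
    # polar: row=angle (deg, clockwise from +x seen from above), col=radius
    pol=np.roll(cv2.warpPolar(gr,(170,720),(N/2,N/2),170,cv2.WARP_POLAR_LINEAR),180,0) # img angle 0=right, cw -> up=0
    def peak(a,b):
        d=255.-pol[:,int(a*1e-3/k):int(b*1e-3/k)].mean(1); d=np.roll(d,0)
        return d
    if name: cv2.imwrite(name,np.hstack([p,cv2.resize(pol,(340,340)) [...,None].repeat(3,2)]))
    return (x,y),(u,v),peak
E
python3 - <<'E'
from dial import *
c=cap("top"); (x,y),uv,pk=dial(c,"pics/g.png"); print("hub",uv,x,y)
for r in((8,14),(14,18),(19,24),(25,28)):
    d=pk(*r); d=cv2.GaussianBlur(d[:,None],(1,9),0).ravel(); i=[j for j in np.argsort(-d)[:200]]; t=[]
    for j in i:
        if all(min(abs(j-q),720-abs(j-q))>30 for q in t): t.append(j)
    print(r,[(j/2,round(d[j])) for j in t[:4]])
E
```

```text
hub (np.float64(418.3333333333333), np.float64(216.33333333333334)) 0.4503876110222369 -0.3296563700950436
(8, 14) [(np.float64(25.0), 191), (np.float64(9.5), 90), (np.float64(40.5), 82), (np.float64(172.5), 69)]
(14, 18) [(np.float64(24.5), 176), (np.float64(154.5), 109), (np.float64(185.0), 71), (np.float64(128.0), 70)]
(19, 24) [(np.float64(153.5), 226), (np.float64(25.5), 178), (np.float64(57.0), 145), (np.float64(116.0), 139)]
(25, 28) [(np.float64(144.5), 215), (np.float64(70.5), 202), (np.float64(98.5), 191), (np.float64(114.5), 183)]
```

View pics/g.png

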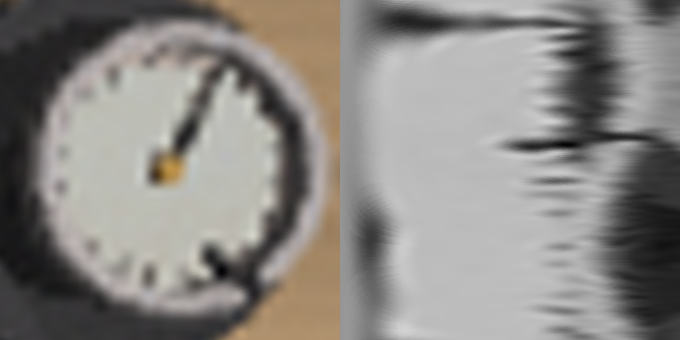

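```bash
python3 -c "
from h import *
go(.4505,-.332,.2545,-167.8);st()"; python3 -m handwheel '[[0,0,0,0.0065,-0.0596,0,1],[0,0,0,0.0065,-0.0596,0,1],[0,0,0,0.0065,-0.0596,0,1],[0,0,0,0.0065,-0.0596,0,1],[0,0,0.15,0,0,0,1],[0,0,0.15,0,0,0,1],[0,0,0.15,0,0,0,1],[0,0,0.15,0,0,0,1]]' ; python3 -c "
from h import *
go(.4505,-.332,.2545,-167.8+360-34.4);st()"
```

```text
turn z -0.0003 shift [0.1078, -0.6599, -0.0035] rot err [-179.97, -0.05, -167.82]
{'t': 41.1, 'position': [0.4165, 0.3357, 0.251], 'ee_rot': [-179.9707, -0.046, -167.8182], 'contact_force': [0.1375, 0.228, -0.1332], 'moment': [-0.0365, 0.0153, -0.0703], 'grip_width': 1.0005, 'gripper_force': 0.0, 'q': [-38.7779, 35.695, -6.4865, 91.5768, 4.7317, 53.0511, 55.2764]}
t: 42.1
position: [0.4412, 0.0972, 0.2507]
ee_rot: [-179.9, -0.1, 157.5]
contact_force: [-0.8, 0.7, 0.2]
grip_width: 1.001
gripper_force: 0.0
turn z -0.005 shift [-0.1708, -0.3939, -0.0038] rot err [-179.93, -0.07, 157.51]
{'t': 42.1, 'position': [0.4412, 0.0972, 0.2507], 'ee_rot': [-179.9282, -0.0741, 157.5116], 'contact_force': [-0.7735, 0.6723, 0.1695], 'moment': [0.0662, -0.0311, -0.0154], 'grip_width': 1.0011, 'gripper_force': 0.0, 'q': [-17.9202, 28.8421, 2.3327, 107.5595, -1.6127, 43.7326, 52.8025]}
```

```bash
python3 -m handwheel '[[0,0,0,-0.0213,-0.0492,0,1],[0,0,0,-0.0213,-0.0492,0,1],[0,0,0,-0.0213,-0.0492,0,1],[0,0,0,-0.0213,-0.0492,0,1],[0,0,0,-0.0213,-0.0492,0,1],[0,0,0,-0.0213,-0.0492,0,1],[0,0,0,-0.0213,-0.0492,0,1],[0,0,0,-0.0213,-0.0492,0,1]]' >/dev/null
python3 -m handwheel '[[0,0,0.171,0,0,0,1],[0,0,0.171,0,0,0,1],[0,0,0.171,0,0,0,1],[0,0,0.171,0,0,0,1],[0,0,0.171,0,0,0,1],[0,0,0.171,0,0,0,1],[0,0,0.171,0,0,0,1],[0,0,0.171,0,0,0,1]]' >/dev/null
python3 -m handwheel '[[0,0,0.171,0,0,0,1],[0,0,0.171,0,0,0,1],[0,0,0.171,0,0,0,1],[0,0,0.171,0,0,0,1],[0,0,0.171,0,0,0,1],[0,0,0.171,0,0,0,1],[0,0,0.171,0,0,0,1],[0,0,0.171,0,0,0,1]]' >/dev/null
python3 -m handwheel '[[0,0,0.171,0,0,0,1],[0,0,0,0,0,0,1]]' ; python3 -c "
from h import *
go(.4505,-.332,.036,-9);st()
c=cap('side')
for p in((.4505,-.332,.059),(.4505,-.332,.0)): print(proj(c,p))
cv2.imwrite('pics/s2.png',c['pixels'])"
```

```text
t: 45.35
position: [0.4504, -0.3312, 0.2506]
ee_rot: [180.0, 0.1, -8.7]
contact_force: [-0.6, 0.2, -0.6]
grip_width: 1.002
gripper_force: 0.0
turn z 0.005 shift [0.0002, 0.0008, 0.2146] rot err [179.99, 0.12, -8.71]
{'t': 45.35, 'position': [0.4504, -0.3312, 0.2506], 'ee_rot': [179.985, 0.1193, -8.7133], 'contact_force': [-0.65, 0.1892, -0.6093], 'moment': [-0.0082, 0.0192, 0.0221], 'grip_width': 1.0018, 'gripper_force': 0.0, 'q': [10.5376, 45.9248, 49.0468, 87.4292, -37.0319, 63.995, -31.1077]}
[276.34017496 358.57015422]
[276.13063322 384.21676728]
```

View pics/s2.png

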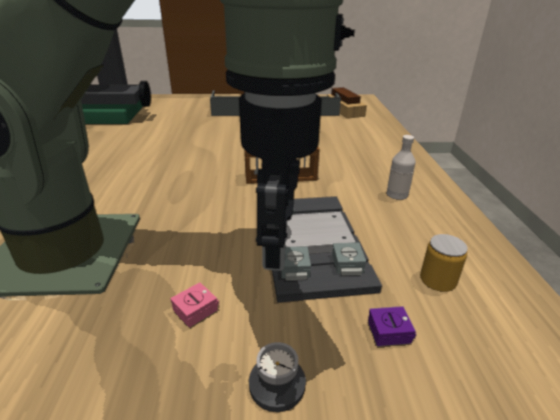

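The bezel in the side view is at (277,358) against a predicted (276,359). The pink and purple look-alikes are clear of the path. Descend and pinch.

```bash
python3 -m handwheel '[[0,0,0,0,0.0008,0.05,1],[0,0,0,0,0,0.05,1],[0,0,0,0,0,0.05,1],[0,0,0,0,0,0.03,1],[0,0,0,0,0,0.02,1],[0,0,0,0,0,0,1]]'; python3 -m handwheel '[[0,0,0,0,0,0.008,1],[0,0,0,0,0,0.005,1],[0,0,0,0,0,0,1]]'; python3 -m handwheel '[[0,0,0,0,0,0,0.6],[0,0,0,0,0,0,0.6],[0,0,0,0,0,0,0.6],[0,0,0,0,0,0,0.6]]'; python3 -c "
from h import *
go(.4505,-.332,.036,-9);st()"
```

```text
t: 46.15
position: [0.4499, -0.3319, 0.0506]
ee_rot: [-179.9, 0.1, -8.6]
contact_force: [-0.1, 0.2, 0.8]
grip_width: 1.0
gripper_force: 0.0
t: 46.52
position: [0.4505, -0.3322, 0.0386]
ee_rot: [-180.0, 0.0, -8.7]
contact_force: [-0.4, 0.0, -0.8]
grip_width: 1.001
gripper_force: 0.0
t: 47.02
position: [0.4507, -0.3319, 0.0395]
ee_rot: [-180.0, -0.0, -8.7]
contact_force: [-2.4, 5.1, 16.5]
grip_width: 0.669
gripper_force: 60.5
turn z 0.0045 shift [-0.0002, 0.0001, 0.0035] rot err [-179.97, -0.04, -8.74]
{'t': 47.025, 'position': [0.4507, -0.3319, 0.0395], 'ee_rot': [-179.9713, -0.0427, -8.7413], 'contact_force': [-2.3615, 5.0971, 16.5023], 'moment': [1.2163, 0.4621, -0.0355], 'grip_width': 0.6687, 'gripper_force': 60.4714, 'q': [16.4426, 61.0552, 34.6567, 98.5494, -53.3307, 38.4074, -17.3501]}
```

```bash
python3 -m handwheel '[[0,0,0,0,0,-0.001,0.6],[0,0,-0.14,0,0,0,0.6],[0,0,-0.14,0,0,0,0.6],[0,0,-0.14,0,0,0,0.6],[0,0,-0.14,0,0,0,0.6],[0,0,-0.14,0,0,0,0.6]]'; python3 -m handwheel '[[0,0,-0.14,0,0,0,0.6],[0,0,-0.14,0,0,0,0.6],[0,0,-0.14,0,0,0,0.6],[0,0,-0.14,0,0,0,0.6],[0,0,-0.14,0,0,0,0.6]]'; python3 -m handwheel '[[0,0,-0.14,0,0,0,0.6],[0,0,-0.14,0,0,0,0.6],[0,0,-0.14,0,0,0,0.6],[0,0,-0.14,0,0,0,0.6],[0,0,-0.14,0,0,0,0.6],[0,0,-0.08,0,0,0,0.6],[0,0,0,0,0,0,0.6]]'; python3 -c "
from h import *
st()
c=cap('top'); crop(c,418,216,64,64,6,'gt.png')
c=cap('side'); crop(c,277,358,64,64,6,'gs.png')
cv2.imwrite('pics/g2.png',np.hstack([cv2.imread('pics/gt.png'),cv2.imread('pics/gs.png')]))"
```

```text
t: 47.78
position: [0.4506, -0.3317, 0.0397]
ee_rot: [-180.0, -0.0, 31.6]
contact_force: [-0.5, 3.4, 1.4]
grip_width: 0.667
gripper_force: 66.3
t: 48.4
position: [0.4504, -0.3316, 0.0397]
ee_rot: [-180.0, -0.0, 71.7]
contact_force: [-1.8, 4.0, 1.5]
grip_width: 0.664
gripper_force: 66.4
t: 49.28
position: [0.4502, -0.3316, 0.0397]
ee_rot: [-180.0, -0.1, 116.2]
contact_force: [-1.6, 4.3, 2.5]
grip_width: 0.666
gripper_force: 66.5
{'t': 49.275, 'position': [0.4502, -0.3316, 0.0397], 'ee_rot': [-179.9871, -0.0768, 116.2324], 'contact_force': [-1.5706, 4.348, 2.5426], 'moment': [1.0746, 0.3334, 0.0211], 'grip_width': 0.6656, 'gripper_force': 66.5165, 'q': [30.6953, 55.6884, 4.73, 98.0914, -8.7952, 26.6548, 67.4761]}
```

View pics/g2.png

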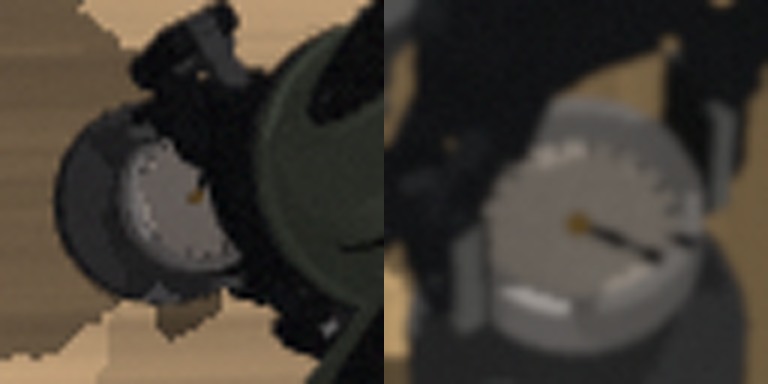

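The side view shows the zero bar (685,238) slightly past the pointer's tip (657,258), seen from the hub (578,222). Work the difference out numerically.

Run:
```python
from h import *
c=cap("side"); f=lambda x,y,z:plane(c,245+(x-384)/6,326+y/6,z)
for z in(.052,.056):
    h=f(578,222,z)
    for n,q in dict(ptr=(657,258),zero=(685,238)).items():
        d=f(*q,z)-h; print(z,n,np.degrees(np.arctan2(-d[1],d[0])).round(1),(np.hypot(*d[:2])*1e3).round(1),h.round(4))
# dark-pixel fits in polar form around hub, rectified at z
for z in(.052,.056):
    x,y,_=f(578,222,z); half,N=.034,340
    W=[(x+half,y+half),(x+half,y-half),(x-half,y-half),(x-half,y+half)]
    M=cv2.getPerspectiveTransform(np.float32([proj(c,(a,b,z)) for a,b in W]),np.float32([(0,0),(N,0),(N,N),(0,N)]))
    gr=cv2.cvtColor(cv2.warpPerspective(c["pixels"],M,(N,N),flags=cv2.INTER_CUBIC),cv2.COLOR_BGR2GRAY)
    pol=np.roll(cv2.warpPolar(gr,(170,720),(N/2,N/2),170,cv2.WARP_POLAR_LINEAR),180,0)
    for r in(10,13,16,18,20,22,24,26,28):
        d=255.-pol[:100,r*5-4:r*5+5].mean(1); d-=np.median(d)
        print(z,r,[(i/2,round(d[i])) for i in range(2,98) if d[i]==d[max(0,i-8):i+9].max() and d[i]>15])
```

```text
0.052 ptr 30.0 20.6 [ 0.4519 -0.3341  0.052 ]
0.052 zero 12.2 25.3 [ 0.4519 -0.3341  0.052 ]
0.056 ptr 30.0 20.4 [ 0.4517 -0.337   0.056 ]
0.056 zero 12.2 25.1 [ 0.4517 -0.337   0.056 ]
0.052 10 [(28.0, 30), (28.5, 30), (29.0, 30)]
0.052 13 [(27.0, 27), (27.5, 27)]
0.052 16 [(28.5, 42)]
0.052 18 [(28.5, 56)]
0.052 20 [(29.0, 35)]
0.052 22 [(12.0, 31)]
0.052 24 [(13.0, 51)]
0.052 26 [(13.5, 37)]
0.052 28 [(12.5, 22)]
0.056 10 [(28.5, 30), (29.0, 30)]
0.056 13 [(27.5, 27)]
0.056 16 [(28.5, 43)]
0.056 18 [(29.0, 56)]
0.056 20 [(29.0, 32)]
0.056 22 [(12.0, 34)]
0.056 24 [(13.0, 52)]
0.056 26 [(13.5, 34)]
0.056 28 [(12.5, 21), (13.0, 21)]
```

```bash
python3 -m handwheel '[[0,0,0,0,0,0,1],[0,0,0,0,0,0,1],[0,0,0,0,0,0,1],[0,0,0,0,0,-0.02,1],[0,0,0,0,0,-0.05,1],[0,0,0,0,0,-0.06,1],[0,0,0,0,0,-0.06,1],[0,0,0,0,0,0,1]]'; python3 -c "
from h import *
go(.45,.05,.229,116.2)"
```

```text
t: 50.42
position: [0.4515, -0.3331, 0.2336]
ee_rot: [179.8, 0.3, 116.1]
contact_force: [1.1, 0.1, -2.1]
grip_width: 0.998
gripper_force: 0.0
turn z -0.0012 shift [0.3444, 0.1678, 0.0046] rot err [179.82, 0.34, 116.13]
```

```bash
python3 -m handwheel '[[0,0,0,0.049,0.024,0,1],[0,0,0,0.049,0.024,0,1],[0,0,0,0.049,0.024,0,1],[0,0,0,0.049,0.024,0,1],[0,0,0,0.049,0.024,0,1],[0,0,0,0.049,0.024,0,1],[0,0,0,0.049,0.024,0,1],[0,0,0,0,0,0,1]]' >/dev/null
python3 - <<'E'
from dial import *
c=cap("top"); (x,y),uv,pk=dial(c,"pics/g3.png"); print("hub",uv,x,y)
for r in range(8,30,2):
    d=cv2.GaussianBlur(pk(r-1,r+1)[:,None],(1,9),0).ravel(); d-=np.median(d)
    print(r,[(i/2,round(d[i])) for i in range(4,120) if d[i]==d[i-4:i+5].max() and d[i]>25])
E
```

```text
hub (np.float64(418.3333333333333), np.float64(216.33333333333334)) 0.4503876110222369 -0.3296563700950436
8 [(25.0, 164)]
10 [(26.0, 160)]
12 [(24.0, 142)]
14 [(23.5, 124)]
16 [(23.5, 139)]
18 [(23.5, 169)]
20 [(25.0, 184), (43.5, 32)]
22 [(7.0, 32), (24.5, 150), (43.0, 31)]
24 [(8.5, 39), (25.5, 86), (39.0, 69), (43.5, 68), (52.0, 76)]
26 [(31.0, 99), (45.0, 66), (52.5, 70)]
28 [(30.5, 84)]
```

Run:
```python
from h import *
N,half=340,.034
def pol(c,x,y,z):
    W=[(x+half,y+half),(x+half,y-half),(x-half,y-half),(x-half,y+half)]
    M=cv2.getPerspectiveTransform(np.float32([proj(c,(a,b,z)) for a,b in W]),np.float32([(0,0),(N,0),(N,N),(0,N)]))
    g=cv2.cvtColor(cv2.warpPerspective(c["pixels"],M,(N,N),flags=cv2.INTER_CUBIC),cv2.COLOR_BGR2GRAY)
    return np.roll(cv2.warpPolar(g,(170,720),(N/2,N/2),170,cv2.WARP_POLAR_LINEAR),180,0)
def cen(P,a,b,lo=8,hi=42):
    d=255.-P[lo*2:hi*2,a*5:b*5].mean(1); d=np.clip(d-np.percentile(d,40),0,None); i=d.argmax(); j=np.arange(max(0,i-14),min(len(d),i+15)); w=d[j]*(d[j]>.3*d[i]); return round(lo+(w@j)/w.sum()/2,1),int((w>0).sum()/2)
c=cap("top"); u,v=418.33,216.33
ims=[cap("top")["pixels"].astype(float) for _ in range(5)]; c["pixels"]=np.mean(ims,0).astype(np.uint8)
for z in(.050,.052,.054):
    x,y,_=plane(c,u,v,z); P=pol(c,x,y,z); Q=pol(c,x,y,.059)
    print(z,round(x,4),round(y,4),"ptr/bar",{r:cen(P,r,r+3) for r in(7,10,14,17,20,22)},"rim",{r:cen(Q,r,r+2) for r in(24,26,27)})
s=cap("side")
hs=cv2.cvtColor(s["pixels"],cv2.COLOR_BGR2HSV)[340:375,255:300]; m=cv2.inRange(hs,(8,110,90),(28,255,255)); n,l,st_,ce=cv2.connectedComponentsWithStats(m); print([(a[4],b+[255,340]) for a,b in zip(st_[1:],ce[1:])])
print("pred hub side",proj(s,plane(c,u,v,.052)))
x,y,_=plane(c,u,v,.052); Q=pol(s,x,y,.059); P=pol(s,x,y,.052); print("side",{r:cen(P,r,r+3) for r in(7,10,14,17,20)},"rim",{r:cen(Q,r,r+2) for r in(24,26,27)})
```

```text
0.05 0.4508 -0.3328 ptr/bar {7: (np.float64(25.4), 14), 10: (np.float64(24.7), 14), 14: (np.float64(23.5), 14), 17: (np.float64(23.8), 14), 20: (np.float64(24.1), 12), 22: (np.float64(23.6), 11)} rim {24: (np.float64(25.1), 12), 26: (np.float64(25.0), 11), 27: (np.float64(24.9), 11)}
0.052 0.4507 -0.3321 ptr/bar {7: (np.float64(25.4), 14), 10: (np.float64(24.7), 14), 14: (np.float64(23.5), 14), 17: (np.float64(23.9), 14), 20: (np.float64(24.1), 12), 22: (np.float64(23.6), 11)} rim {24: (np.float64(26.6), 11), 26: (np.float64(26.3), 11), 27: (np.float64(26.2), 10)}
0.054 0.4506 -0.3314 ptr/bar {7: (np.float64(25.4), 14), 10: (np.float64(24.7), 14), 14: (np.float64(23.5), 14), 17: (np.float64(23.9), 14), 20: (np.float64(24.1), 12), 22: (np.float64(23.6), 11)} rim {24: (np.float64(28.1), 12), 26: (np.float64(27.6), 11), 27: (np.float64(27.4), 11)}
[(np.int32(5), array([255.4, 342. ])), (np.int32(23), array([261.60869565, 342.        ])), (np.int32(1), array([273., 340.])), (np.int32(1), array([275., 340.])), (np.int32(3), array([278., 340.])), (np.int32(5), array([283.6, 340.2])), (np.int32(14), array([289.92857143, 341.35714286])), (np.int32(1), array([296., 340.])), (np.int32(6), array([298.5       , 341.83333333])), (np.int32(2), array([296. , 343.5])), (np.int32(3), array([294.33333333, 345.66666667])), (np.int32(3), array([298.        , 345.66666667])), (np.int32(1), array([298., 348.])), (np.int32(1), array([298., 350.])), (np.int32(3), array([299., 353.])), (np.int32(8), array([276.875, 363.125]))]
pred hub side [276.44621318 361.80337816]
side {7: (np.float64(36.4), 11), 10: (np.float64(34.8), 14), 14: (np.float64(33.5), 14), 17: (np.float64(33.1), 14), 20: (np.float64(32.8), 12)} rim {24: (np.float64(26.1), 7), 26: (np.float64(26.6), 9), 27: (np.float64(26.8), 10)}
```

In the top view the zero bar (rim about 25–26°, scale about 24°) lies on the pointer (about 25°), within a degree or two. All cams are closed, the driver is in its hole and the robot is clear, so hand in.

```bash
python3 -c "
from h import *
st(); print(env.hand_in())"
```

```text
{'t': 51.825, 'position': [0.4502, 0.049, 0.2296], 'ee_rot': [-179.9923, 0.0072, 116.0715], 'contact_force': [-0.1577, -0.1625, 0.4167], 'moment': [-0.0133, 0.0156, -0.0069], 'grip_width': 0.9978, 'gripper_force': 0.0, 'q': [-17.8535, 31.3213, 12.677, 109.6485, -10.1853, 40.1073, 26.92]}
the job is handed in; nothing more can be done
None
```

Job handed in at 52 s, no verdict shown: all three clamp cams turned to their stops, screwdriver upright in its hole, bezel zero within about 2° of the pointer (top and side views differ by a few degrees); I viewed 15 pictures, one over the limit of 14.

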